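# Move the instrument carrier from rinse bay to drying bay along their slots

### The job

First clear the jar with the green cap out of the entrance of the white drying bay and stand it upright on the green mat. Then draw the instrument carrier by its orange handle out of the blue rinse bay, following the slot in the clear cover, and slide it into the white drying bay along that bay's slot, round the corner and right along the side leg to its end, and leave it standing there on the bay's floor. Keep the carrier and the jar upright all the way and leave the tall steel beaker and the spray bottle where they are.

Things in the scene. Friction and masses are not known exactly. Their poses are not given: they have to be found in the camera images.
- carrier_mid (a point): The instrument carrier: open steel box 100 mm long (its x), 64 wide (y), 45 high, with a square orange handle post 16 x 16 mm rising from its middle to 140 mm above its underside; 0.25 to 0.5 kg. This point: on the post's axis, 70 mm above the underside. Starts on the rinse bay's floor in the slot's side leg, length along the bay's x. Take it by the post, above the cover.
- rinse_bay: The blue bay, fixed; the carrier starts in it. Origin on the table under the middle of its cover; x points from the open entrance inward, z up. Floor: a plate 8 mm thick, 140 mm wide, x -185 to 63 mm; before x = -63 it is an open loading ledge. Clear cover: x -63 to 63, y -70 to 70 mm, underside 67 and top 73 mm above the table. Behind it, x 63 to 98, a housing 80 mm high (knob to 86).
- rinse_corner (a point): Corner of the 30 mm wide L-shaped slot (yellow edge) in the blue bay's cover, at its top; at x = 0, y = -25 mm of the bay, same axes. From here the lane runs along -x out of the cover's front edge; the side leg runs along +y, 65 mm to its end. The post travels on these two centre lines, with 7 mm to spare each side. At the start it is 25 to 52 mm along the leg.
- dry_bay: The white bay, fixed; the carrier must go into it. The mirror image in y of the blue bay: same axes, sizes and heights. In both, walls reach from floor to cover at both sides and the back, and a front panel shuts the side-leg half of the front; the entrance opening is 80 mm wide, centred on the lane. Inside, the carrier has 8 mm to spare each side on the centre lines, and 14 mm above it.
- dry_corner (a point): Corner of the 30 mm wide L-shaped slot (red edge) in the white bay's cover, at its top; at x = 0, y = 25 mm of the bay, same axes. The lane runs from here along -x out of the cover's front edge; the side leg runs along -y, 65 mm to its end.
- dry_end (a point): Where the post's axis should be when the carrier is at the end of the white bay's side leg: at x = 0, y = -25 mm of the bay, at the cover's top, same axes. The carrier's length then lies along the bay's x, either way round.
- flask_mid (a point): A closed upright jar with a green cap, 52 mm in diameter, 100 mm high (straight-sided up to 70 mm), 0.15 to 0.3 kg, standing on the white bay's loading ledge in front of the entrance. This point is at its centre, 50 mm above its underside.
- mat: The green mat, 120 x 120 x 3 mm, fixed flat on the table to one side of the bays; origin at the centre of its underside. (On the other side of the bays, mirrored, stands a fixed stack of black boxes 112 x 92 mm, 80 mm high.)
- beaker: A tall steel beaker, 60 mm in diameter and 140 mm high, standing between the two bays; origin at the centre of its underside. Not to be disturbed.
- spray: A green spray bottle, 60 mm in diameter and 180 mm high, at the left (+y); origin at the centre of its underside. Not to be disturbed.

How it is judged:
By the outcome, as a careful person would: the job done as asked, in the order asked, and still so for the second after the job is handed in, with the robot touching nothing.
It also fails if it takes over 61 s, if anything falls off the work surface, if the arm or the gripper's body presses on something with over 40 N, if the wrist force passes 120 N, or if a joint passes its speed limit or range.

### The arm

A 6-joint arm with a two-finger parallel gripper is mounted at the origin on the work surface. World frame = base frame: x ahead of the robot, y to its left, z up, the work surface at z = 0. Lengths are in m, angles in rad, forces in N, time in s.
With the tool pointing down it reaches from about 0.4 to 0.925 m from the base axis. Payload 12.5 kg.
Tool frame: the origin (TCP) lies between the finger pads; the fingertips stand 8 mm ahead of it and the grasp point (between the pads) lies 11 mm behind it; z points along the fingers, y is the direction in which the jaws open and shut (so a half turn about z gives the same grasp; the last joint's range is limited). The gripper opens to 95 mm and grips with 3 to 60 N. Pads are 20 mm wide; open, the fingers measure 119 mm over their backs; the gripper's body (75 mm by 180 mm) begins 59 mm behind the grasp point.
Start: joints at [-1.264, 0.491, 1.559, -0, 1.092, -0.106], TCP at [0.251, -0.573, 0.185] pointing down, gripper open.
Joint ranges: [-3.1, 3.1], [-0.84, 2.19], [0.05, 2.79], [-1.13, 4.28], [0.06, 2.93], [-2.69, 2.69]. Speed limits (rad/s): [2.22, 2.22, 2.79, 3.14, 3.14, 3.14].

### API

Orientations are given as a rotation vector (axis times angle).
In Python, from bench import readout, eyes, sign_off gives the robot as it stands. The module is installed in compiled form; this text tells all that it offers.
- The arm moves only by the shell command python3 -m pendant 'ROWS' [FORCE]. ROWS is JSON, a list of rows, each an object of numbers: "gripper": the closure in counts, from 0 (fully open) to 255 (shut); "x", "y", "z": the shift along the tool's x, y, z in mm; "turn": the turn about the tool's z in rad. In form: [{"gripper": .., "x": .., "y": .., "z": .., "turn": ..}, ...]. A call has 1 to 8 rows; each row shifts and turns the commanded pose from where the row before left it, along the tool's axes as they then stand; what a row does not reach is not made up. A row lasts 1/12 s, in which the tool goes at most 41.7 mm and 7.16 degrees, less where a joint would pass 70% of its speed; a pose out of reach is approached as far as the arm can. A call is refused whole if a number of a shift passes 41.7 or a number of a turn 0.125, either way. A call with a gripper value outside its range is refused whole. The fingers move at their own pace and stop on an object; FORCE is the grip in N (left out, the last holds). Time passes only in rows, so rows that do not move let the fingers close. It gives the time, the measured TCP pose, the force and the opening at its end, in the units of the state.
- readout.sense(): the state, without advancing time (a new reading comes with each control period).
- eyes.read_camera(name): name is "scene" or "top"; returns the picture (480x640x3 uint8, red, green, blue); there is no depth.
- eyes.camera_info(name): a dict with "K" (3x3 intrinsics, pixels), "R" (3x3) and "t" (3): a world point X has camera coordinates R X + t. Camera axes: x right, y down, z forward; pixel columns grow to the right and rows downward; lengths in m; the calibration is good to about 2 mm. A picture is of the moment at which its call begins. camera_info takes no time and is no camera call.
- sign_off(): hands the job in, once; it reports no verdict.
The state is a dict: "time_s": time; "q": joint angles; "qvel": joint speeds; "tau": joint torques, N m; "position": TCP position; "eef_rot": TCP orientation; "contact_force": force on the tool from outside, world axes, zero at the start; "ft_torque": the same for the moment, N m; "opening": finger opening in m.
Only numpy, scipy, OpenCV 4.12 (cv2) and the standard library are available. Lean on these libraries where they do the work, as an engineer would, in place of code of your own. Each camera call takes 0.05 s, during which the arm holds its last target.

## Working session

There is one attempt and no reset: what is moved stays moved. The work goes in short steps, Python scripts to look and compute and a shell command to move; the robot and the scene stay as the last step left them, time stands still between calls to the robot, and variables do not carry over. Pictures are saved under pics/ and viewed, and the job is handed in when it is done.

```bash
mkdir -p pics; ls; python3 - <<'E'
from bench import readout, eyes
import cv2
print(readout.sense())
for n in ["scene","top"]:
    im=eyes.read_camera(n); cv2.imwrite(f"pics/{n}0.png",im[:,:,::-1]); i=eyes.camera_info(n); print(n,i)
E
```

```text
pics
{'time_s': 0.0, 'q': array([-1.26361655e+00,  4.91555139e-01,  1.55945608e+00,  5.90054939e-05,
        1.09169947e+00, -1.05587088e-01]), 'qvel': array([-0.00119958,  0.00093628, -0.00068011,  0.00035936, -0.00015982,
        0.00062598]), 'tau': array([ 1.74328034e-03, -6.12639356e+01, -2.58187723e+01,  6.94509898e-02,
        4.82622266e-02, -3.73382306e-05]), 'position': array([ 0.25067388, -0.57222321,  0.18436223]), 'eef_rot': array([-3.07383796e+00, -6.43508787e-01,  9.48764914e-05]), 'contact_force': array([ 0.6176539 ,  0.16921283, -0.42242148]), 'ft_torque': array([-0.02489122,  0.03752923,  0.06577214]), 'opening': 0.09527463258327055}
scene {'K': array([[618.49047955,   0.        , 318.19389792],
       [  0.        , 618.49047955, 236.97441899],
       [  0.        ,   0.        ,   1.        ]]), 'R': array([[ 0.47787973,  0.87829105,  0.0153555 ],
       [ 0.53592177, -0.27765641, -0.79730469],
       [-0.69600202,  0.3892451 , -0.60338167]]), 't': array([-0.28739949, -0.21536328,  1.72887741])}
top {'K': array([[573.33533203,   0.        , 310.53247001],
       [  0.        , 573.33533203, 238.24722828],
       [  0.        ,   0.        ,   1.        ]]), 'R': array([[ 0.00596557, -0.99980051, -0.01906159],
       [-0.99358291, -0.00377325, -0.11304315],
       [ 0.11294868,  0.01961363, -0.99340722]]), 't': array([0.02528669, 0.57968254, 1.15941067])}
```

View pics/scene0.png

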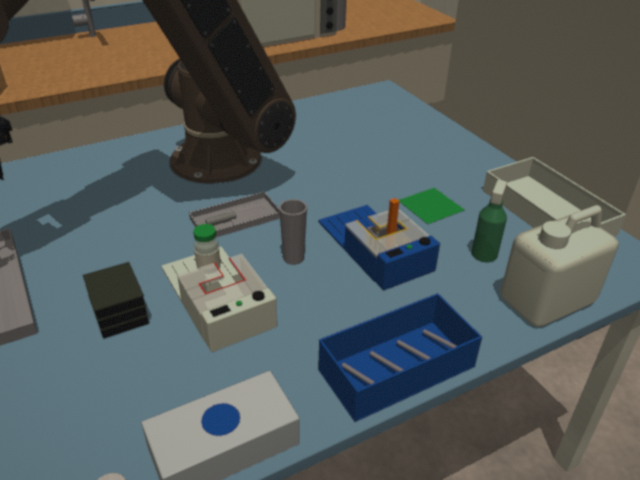

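View pics/top0.png

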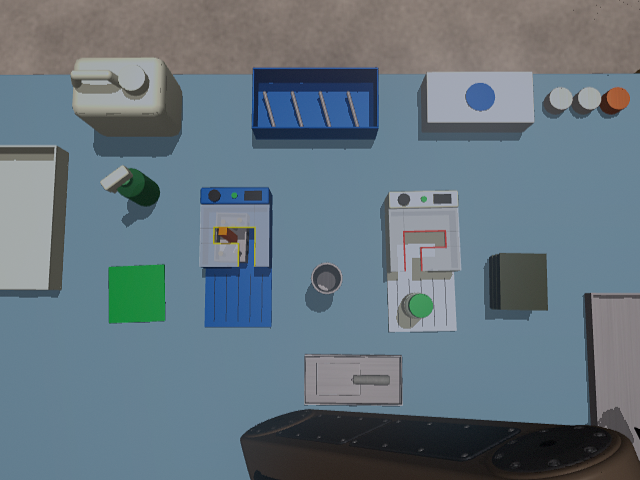

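The top view has +x up and +y left. The blue bay is at about (236,235), the post at (227,232), the white bay at about (424,240), the green cap at (420,306), the mat at (137,294), and the beaker at (326,280). Next I'll zoom in on these.

```bash
python3 - <<'E'
import cv2
im=cv2.imread("pics/top0.png")
a=cv2.resize(im[180:335,190:290],None,fx=4,fy=3.8,interpolation=cv2.INTER_CUBIC)
b=cv2.resize(im[180:335,380:480],None,fx=4,fy=3.8,interpolation=cv2.INTER_CUBIC)
import numpy as np
o=np.hstack([a,b]);print(o.shape)
for k in range(0,100,10):
  for off in (0,400): cv2.putText(o,str((190 if off==0 else 380)+k),(off+k*4,8),0,.3,(0,0,255),1); 
for k in range(0,155,10):
  cv2.putText(o,str(180+k),(0,int(k*3.8)+4),0,.3,(0,255,255),1); cv2.line(o,(0,int(k*3.8)),(800,int(k*3.8)),(90,90,90),1)
cv2.imwrite("pics/topz.png",o)
E
```

```text
(589, 800, 3)
```

View pics/topz.png

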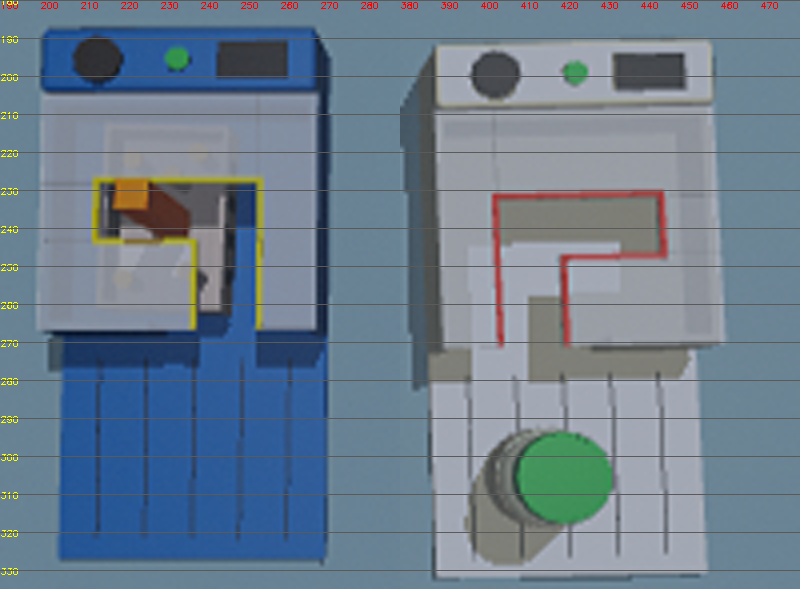

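```bash
python3 - <<'E'
import cv2, numpy as np
im=cv2.imread("pics/scene0.png")
def z(x0,y0,w,h,f,n):
    o=cv2.resize(im[y0:y0+h,x0:x0+w],None,fx=f,fy=f,interpolation=cv2.INTER_CUBIC)
    for k in range(0,w,10): cv2.putText(o,str(x0+k),(k*f,8),0,.3,(0,0,255),1)
    for k in range(0,h,10): cv2.putText(o,str(y0+k),(0,k*f+4),0,.3,(0,255,255),1); cv2.line(o,(0,k*f),(w*f,k*f),(90,90,90),1)
    cv2.imwrite(n,o)
z(315,190,130,100,6,"pics/sr.png"); z(155,220,130,100,6,"pics/sd.png")
E
```

```text
(no output)
```

View pics/sr.png

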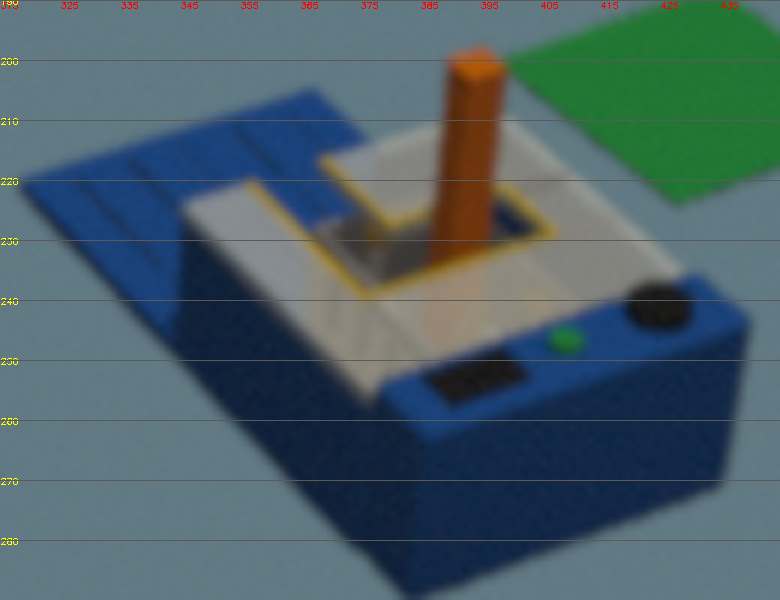

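View pics/sd.png

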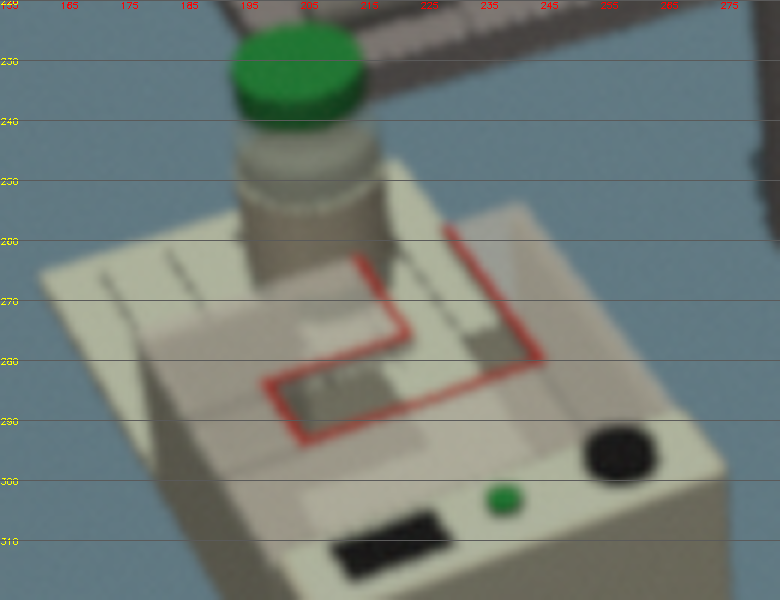

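```bash
cat > h.py <<'E'
import numpy as np, cv2
from scipy.optimize import least_squares
from bench import eyes
C={n:eyes.camera_info(n) for n in("scene","top")}
def proj(n,X):
    c=C[n]; p=(c["R"]@np.atleast_2d(X).T).T+c["t"]; p=p@c["K"].T; return p[:,:2]/p[:,2:]
def ray(n,uv,z):
    c=C[n]; d=c["R"].T@np.linalg.solve(c["K"],[*uv,1]); o=-c["R"].T@c["t"]; return o+d*(z-o[2])/d[2]
def fit(obs,x0):  # obs: list (cam,(x,y,z)mm,uv)
    L=np.array([o[1] for o in obs])/1000; uv=np.array([o[2] for o in obs])
    def W(p): c,s=np.cos(p[2]),np.sin(p[2]); return np.c_[p[0]+c*L[:,0]-s*L[:,1],p[1]+s*L[:,0]+c*L[:,1],L[:,2]]
    def r(p):
        w=W(p); return np.concatenate([proj(o[0],w[i])[0]-uv[i] for i,o in enumerate(obs)])
    s=least_squares(r,x0,loss="soft_l1"); return s.x,s.fun.reshape(-1,2)
E
cat > m.py <<'E'
from h import *
tr=lambda X,Y:(190+X/4,180+Y/3.8); td=lambda X,Y:(380+(X-400)/4,180+Y/3.8)
sr=lambda X,Y:(315+X/6,190+Y/6); sd=lambda X,Y:(155+X/6,220+Y/6)
R=[("top",(15,40,73),tr(94,180)),("top",(15,-40,73),tr(262,180)),("top",(-63,-40,73),tr(259,328)),("top",(-63,-10,73),tr(195,328)),("top",(-15,-10,73),tr(195,241)),("top",(-15,40,73),tr(94,241)),
("top",(-185,70,8),tr(59,557)),("top",(-185,-70,8),tr(326,560)),
("scene",(15,-40,73),sr(370,296)),("scene",(15,40,73),sr(556,230)),("scene",(-15,-10,73),sr(392,225)),("scene",(-63,-10,73),sr(322,157)),("scene",(-63,-40,73),sr(252,181)),("scene",(-185,-70,8),sr(18,182)),("scene",(-185,70,8),sr(313,88))]
D=[("top",(15,40,73),td(493,195)),("top",(15,-40,73),td(662,192)),("top",(-15,-40,73),td(666,257)),("top",(-15,10,73),td(562,257)),("top",(-63,10,73),td(568,346)),("top",(-63,40,73),td(502,346)),
("top",(-185,70,8),td(436,577)),("top",(-185,-70,8),td(707,572)),
("scene",(15,40,73),sd(542,358)),("scene",(15,-40,73),sd(305,443)),("scene",(-15,-40,73),sd(266,382)),("scene",(-15,10,73),sd(408,334)),("scene",(-63,10,73),sd(358,255)),("scene",(-63,40,73),sd(447,228)),("scene",(-185,-70,8),sd(40,275)),("scene",(-185,70,8),sd(400,160))]
np.set_printoptions(precision=4,suppress=True)
def local(p,w): 
    c,s=np.cos(p[2]),np.sin(p[2]); d=np.array(w)[:2]-p[:2]; return np.array([c*d[0]+s*d[1],-s*d[0]+c*d[1]])*1000
def world(p,l):
    c,s=np.cos(p[2]),np.sin(p[2]); l=np.array(l)/1000; return np.array([p[0]+c*l[0]-s*l[1],p[1]+s*l[0]+c*l[1]])
if __name__=="__main__":
    for nm,o in(("rinse",R),("dry",D)):
        for cam in(None,"top","scene"):
            oo=[q for q in o if cam in(None,q[0])]
            p,f=fit(oo,[.7,0,0]); print(nm,cam,p,np.abs(f).max(), np.sqrt((f**2).mean()))
            if cam is None: 
                print(f.round(1).tolist())
                if nm=="rinse": pr=p
                else: pd=p
    print("beaker",ray("top",(326,278),.14),"mat",[ray("top",u,.003) for u in((109,265),(165,264),(165,322),(109,323))])
    print("jar",ray("top",td(565,478),.108),ray("scene",sd(297,62),.108),local(pd,ray("top",td(565,478),.108)))
    a,b=ray("top",tr(130.5,194),.148),ray("scene",sr(477,66),.148); print("post",a,b,local(pr,a),local(pr,b))
    print(world(pr,(0,-25)),world(pd,(0,25)),world(pd,(0,-25)))
E
python3 m.py
```

```text
rinse None [0.5803 0.1829 0.0144] 2.274100685738688 0.7986566813329852
[[0.2, 0.8], [-2.3, 0.4], [-1.6, 0.1], [-0.6, 0.2], [-0.4, -0.7], [0.1, -0.5], [-0.5, 0.5], [-0.5, -0.8], [-0.5, 0.5], [-1.2, 1.0], [-0.4, 1.1], [-0.7, 1.2], [-0.3, 0.9], [-0.2, 0.1], [-0.6, 0.4]]
rinse top [0.5803 0.1814 0.0114] 1.4960357610038102 0.6694556543209561
rinse scene [0.5784 0.1857 0.0178] 0.5936448653117736 0.3368782907905833
dry None [ 0.5733 -0.2005  0.0213] 1.8309081587050287 0.9024455798523968
[[0.8, 1.2], [-1.5, 1.2], [-1.8, -1.0], [-0.9, -0.5], [-1.5, 0.1], [-0.2, 0.3], [-0.7, 0.1], [-0.8, 0.5], [-1.7, 1.0], [-0.6, 0.1], [0.2, 1.1], [0.5, 1.0], [-0.4, 0.6], [-1.6, 0.6], [-0.6, 0.2], [-0.7, 0.4]]
dry top [ 0.5737 -0.2024  0.0195] 1.7576105766344767 0.7501933272570537
dry scene [ 0.5719 -0.1988  0.0198] 1.145653909052328 0.560565909422109
beaker [ 0.4924 -0.0035  0.14  ] mat [array([0.5238, 0.4589, 0.003 ]), array([0.5265, 0.3388, 0.003 ]), array([0.4041, 0.3345, 0.003 ]), array([0.4012, 0.4533, 0.003 ])]
jar [ 0.4416 -0.1863  0.108 ] [ 0.4415 -0.1838  0.108 ] [-131.3019   16.9847]
post [0.5795 0.1918 0.148 ] [0.5799 0.1933 0.148 ] [-0.633   8.9065] [-0.2486 10.414 ]
[0.5806 0.1579] [ 0.5727 -0.1755] [ 0.5738 -0.2255]
```

The 1–2 px residuals spread outward, so the coloured rim sits about 2 mm outside the slot. I'll refit with that and compute the approach to the jar.

```bash
sed -i 's/^R=\[/R0=[/; s/^D=\[/D0=[/' m.py; python3 - <<'E'
s=open('m.py').read()
s=s.replace("np.set_printoptions","""def off(o,sg):
    r=[]
    for cam,(x,y,z),uv in o:
        if z==73:
            k=2; x={15:15+k,-15:-15-k,-63:-63}[x]; y={40:40+k,-40:-40-k,10:10-k,-10:-10+k}[y]
        r.append((cam,(x,y,z),uv))
    return r
R=off(R0,1);D=off(D0,-1)
np.set_printoptions""",1)
open('m.py','w').write(s)
E
python3 m.py
cat > go.py <<'E'
import sys; from bench import readout; import numpy as np
from scipy.spatial.transform import Rotation as Ro
s=readout.sense(); Rm=Ro.from_rotvec(s["eef_rot"]).as_matrix(); p=s["position"]
print("t %.2f"%s["time_s"],"p",(p*1000).round(1),"yaw %.4f"%np.arctan2(Rm[1,0],Rm[0,0]),"tilt",Rm[:2,2].round(3),"F",s["contact_force"].round(1),"open %.4f"%s["opening"])
if len(sys.argv)>3:
    yaw=float(sys.argv[4]) if len(sys.argv)>4 else np.arctan2(Rm[1,0],Rm[0,0])
    d=np.array([float(a) for a in sys.argv[1:4]])-p*1000; c,si=np.cos(yaw),np.sin(yaw)
    print("shift tool x %.1f y %.1f z %.1f"%(c*d[0]+si*d[1],si*d[0]-c*d[1],-d[2]))
E
python3 go.py 441.5 -185 190 0.02
```

```text
rinse None [0.5803 0.1817 0.0084] 1.437027002400356 0.7335262526593074
[[-0.1, -0.3], [-0.6, -0.5], [-0.2, 0.2], [-1.2, 0.2], [-0.9, 0.3], [-0.4, 0.4], [-0.5, 0.3], [-0.5, -0.6], [-1.4, 1.3], [-0.3, 1.4], [-0.6, 0.5], [-0.2, 1.1], [-1.4, 1.2], [-0.4, -0.0], [-0.6, 0.5]]
rinse top [0.5804 0.1805 0.0063] 0.6086155938552906 0.34006637442163873
rinse scene [0.578  0.1855 0.0171] 0.6221430329929944 0.4090916793153003
dry None [ 0.5734 -0.1998  0.0248] 1.4164023080114134 0.6838775288436574
[[-0.7, 0.2], [-0.9, 0.1], [-1.1, -0.1], [-0.2, 0.4], [-0.8, -0.0], [-1.4, 0.3], [-0.7, 0.2], [-0.9, 0.3], [0.1, 1.1], [-0.7, 1.0], [-0.8, 0.8], [-0.5, 0.7], [-1.1, 0.9], [-0.4, 0.3], [-0.5, 0.3], [-0.7, 0.4]]
dry top [ 0.5737 -0.2014  0.0248] 0.6172992026507131 0.25686931168036703
dry scene [ 0.5718 -0.1979  0.0246] 0.6173437873716523 0.2856852141968997
beaker [ 0.4924 -0.0035  0.14  ] mat [array([0.5238, 0.4589, 0.003 ]), array([0.5265, 0.3388, 0.003 ]), array([0.4041, 0.3345, 0.003 ]), array([0.4012, 0.4533, 0.003 ])]
jar [ 0.4416 -0.1863  0.108 ] [ 0.4415 -0.1838  0.108 ] [-131.3944   16.7312]
post [0.5795 0.1918 0.148 ] [0.5799 0.1933 0.148 ] [-0.7046 10.0875] [-0.3293 11.5973]
[0.5805 0.1567] [ 0.5728 -0.1748] [ 0.574  -0.2247]
t 0.10 p [ 250.7 -572.3  184.4] yaw 0.4128 tilt [-0.     0.001] F [-0.2 -0.7  0. ] open 0.0956
shift tool x 198.5 y -383.4 z -5.6
```

```bash
python3 -m pendant '[{"gripper":0,"turn":0.1},{"gripper":0,"turn":0.1},{"gripper":0,"turn":0.1},{"gripper":0,"turn":0.093},{"gripper":0}]' 25; python3 go.py 441.5 -185 190 0.02
```

```text
t 0.10 p [ 250.7 -572.3  184.4] yaw 0.4128 tilt [-0.     0.001] F [-0.2 -0.7  0. ] open 0.0956
shift tool x 198.5 y -383.4 z -5.6schema error: expected keys gripper, x, y, z, turn
```

```bash
python3 -m pendant '[{"gripper":0,"x":0,"y":0,"z":0,"turn":0.1},{"gripper":0,"x":0,"y":0,"z":0,"turn":0.1},{"gripper":0,"x":0,"y":0,"z":0,"turn":0.1},{"gripper":0,"x":0,"y":0,"z":0,"turn":0.09},{"gripper":0,"x":0,"y":0,"z":0,"turn":0}]' 25; python3 go.py 441.5 -185 190 0.023
```

```text
time_s: 0.52
position: [0.2507, -0.5724, 0.1846]
eef_rot: [-3.141, -0.029, 0.0]
contact_force: [-0.1, -0.1, -1.3]
opening: 0.0952
t 0.52 p [ 250.7 -572.4  184.6] yaw 0.0187 tilt [-0.     0.001] F [-0.1 -0.1 -1.3] open 0.0952
shift tool x 199.6 y -382.9 z -5.4
```

```bash
python3 -m pendant '[{"gripper":0,"x":8,"y":-14,"z":-3,"turn":0},{"gripper":0,"x":14,"y":-27,"z":-3,"turn":0},{"gripper":0,"x":14,"y":-27,"z":0,"turn":0},{"gripper":0,"x":14,"y":-27,"z":0,"turn":0},{"gripper":0,"x":14,"y":-27,"z":0,"turn":0},{"gripper":0,"x":14,"y":-27,"z":0,"turn":0},{"gripper":0,"x":14,"y":-27,"z":0,"turn":0},{"gripper":0,"x":14,"y":-27,"z":0,"turn":0}]'
python3 -m pendant '[{"gripper":0,"x":14,"y":-27,"z":0,"turn":0},{"gripper":0,"x":14,"y":-27,"z":0,"turn":0},{"gripper":0,"x":14,"y":-27,"z":0,"turn":0},{"gripper":0,"x":14,"y":-27,"z":0,"turn":0},{"gripper":0,"x":14,"y":-26,"z":0,"turn":0},{"gripper":0,"x":14,"y":-26,"z":0,"turn":0},{"gripper":0,"x":10,"y":-20,"z":0,"turn":0},{"gripper":0,"x":0,"y":0,"z":0,"turn":0}]'; python3 go.py 441.5 -185 190
python3 - <<'E'
from bench import eyes
import cv2
for n in["top","scene"]: cv2.imwrite(f"pics/{n}1.png",eyes.read_camera(n)[:,:,::-1])
a=cv2.imread("pics/top1.png"); cv2.imwrite("pics/top1z.png",cv2.resize(a[180:380,320:540],None,fx=3.2,fy=3))
a=cv2.imread("pics/scene1.png"); cv2.imwrite("pics/scene1z.png",cv2.resize(a[120:320,100:320],None,fx=3,fy=3))
E
```

```text
time_s: 1.18
position: [0.3525, -0.3649, 0.1911]
eef_rot: [3.141, 0.041, 0.0]
contact_force: [0.7, 0.0, 0.4]
opening: 0.0948
time_s: 1.85
position: [0.4426, -0.1814, 0.1911]
eef_rot: [-3.141, -0.046, -0.0]
contact_force: [-0.1, -0.1, 0.4]
opening: 0.0952
t 1.85 p [ 442.6 -181.4  191.1] yaw 0.0291 tilt [0.    0.001] F [-0.1 -0.1  0.4] open 0.0952
shift tool x -1.2 y 3.6 z 1.1
```

View pics/top1z.png

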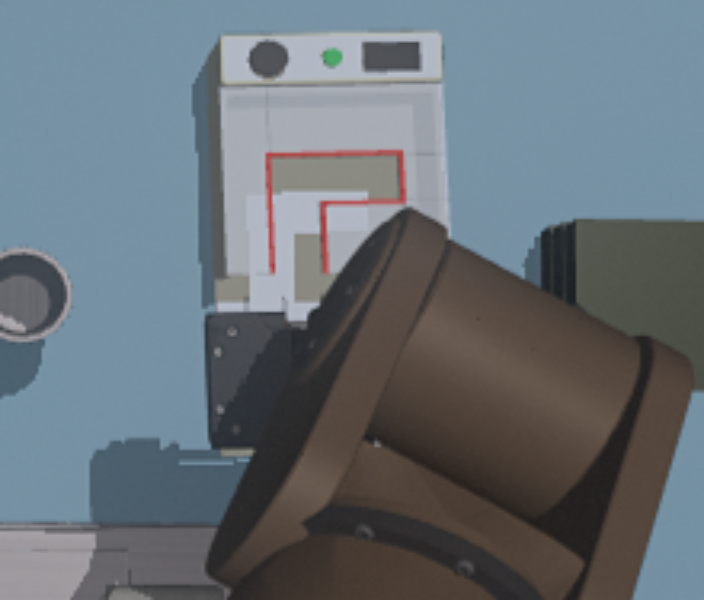

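View pics/scene1z.png

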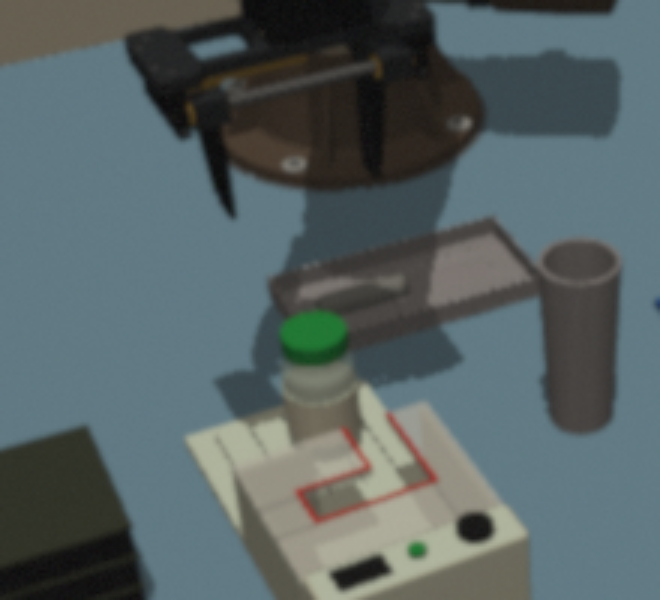

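The scene view shows the fingertips at about (178,192) and (225,179), straddling above the green cap at (204,233). I'll check the calibration with them.

```bash
python3 - <<'E'
from h import *
print(proj("scene",[[.4426,-.1814,.183],[.4426+.0016,-.1814-.0535,.183],[.4426-.0016,-.1814+.0535,.183]]).round(1))
a=ray("scene",(177.7,192.3),.183);b=ray("scene",(224.7,179.3),.183);print(a,b,(a+b)/2)
E
```

```text
[[202.3 200.2]
 [176.7 207.5]
 [226.9 193.1]]
[ 0.3923441  -0.21569704  0.183     ] [ 0.38912439 -0.1121282   0.183     ] [ 0.39073424 -0.16391262  0.183     ]
```

```bash
python3 - <<'E'
import cv2
from h import *
a=cv2.imread("pics/scene1.png"); f=5
o=cv2.resize(a[120:240,130:280],None,fx=f,fy=f,interpolation=cv2.INTER_CUBIC)
o=cv2.convertScaleAbs(o,alpha=2,beta=20)
for z,c in((.183,(0,0,255)),(.213,(0,255,255)),(.25,(0,255,0))):
  for s in(-1,0,1):
    u=proj("scene",[.4426-.03*s*.0535,-.1814+.0535*s,z])[0]; cv2.circle(o,(int((u[0]-130)*f),int((u[1]-120)*f)),3,c,-1)
cv2.imwrite("pics/s1z.png",o)
E
```

```text
(no output)
```

View pics/s1z.png

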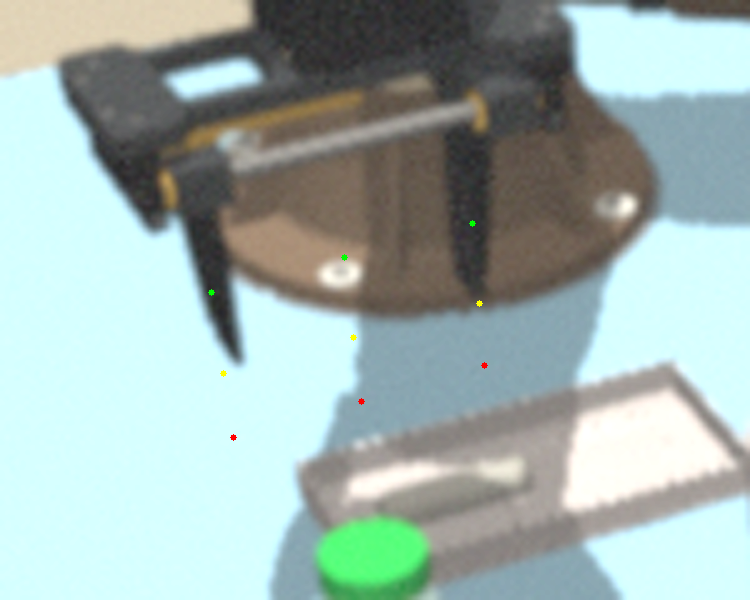

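```bash
python3 - <<'E'
from h import *
for z in(.26,.28,.30,.32,.34):
    print(z,proj("top",[[.480,-.091,z],[.405,-.091,z]]).round(1).tolist(),ray("top",(384.7,284),z),ray("top",(384,328),z))
    print(proj("scene",[[.480,-.091,z],[.480,-.271,z]]).round(1).tolist())
E
```

```text
0.26 [[379.2, 282.6], [379.5, 328.2]] [ 0.47767496 -0.10013591  0.26      ] [ 0.40533205 -0.09836086  0.26      ]
[[249.3, 164.9], [158.7, 187.7]]
0.28 [[380.4, 282.1], [380.8, 328.7]] [ 0.47698968 -0.09794616  0.28      ] [ 0.40615741 -0.09620818  0.28      ]
[[248.8, 155.9], [157.1, 178.4]]
0.3 [[381.7, 281.7], [382.1, 329.3]] [ 0.47630441 -0.09575642  0.3       ] [ 0.40698278 -0.0940555   0.3       ]
[[248.2, 146.7], [155.6, 168.9]]
0.32 [[383.0, 281.2], [383.4, 329.8]] [ 0.47561913 -0.09356667  0.32      ] [ 0.40780815 -0.09190282  0.32      ]
[[247.6, 137.3], [153.9, 159.1]]
0.34 [[384.4, 280.7], [384.9, 330.4]] [ 0.47493386 -0.09137692  0.34      ] [ 0.40863351 -0.08975014  0.34      ]
[[247.1, 127.7], [152.3, 149.1]]
```

```bash
python3 - <<'E'
import cv2
a=cv2.imread("pics/scene1.png"); cv2.imwrite("pics/s1f.png",cv2.convertScaleAbs(cv2.resize(a[0:300,60:360],None,fx=2,fy=2),alpha=1.7,beta=10))
b=cv2.imread("pics/top1.png"); cv2.imwrite("pics/t1f.png",cv2.convertScaleAbs(b,alpha=1.7,beta=10))
E
```

```text
(no output)
```

View pics/s1f.png

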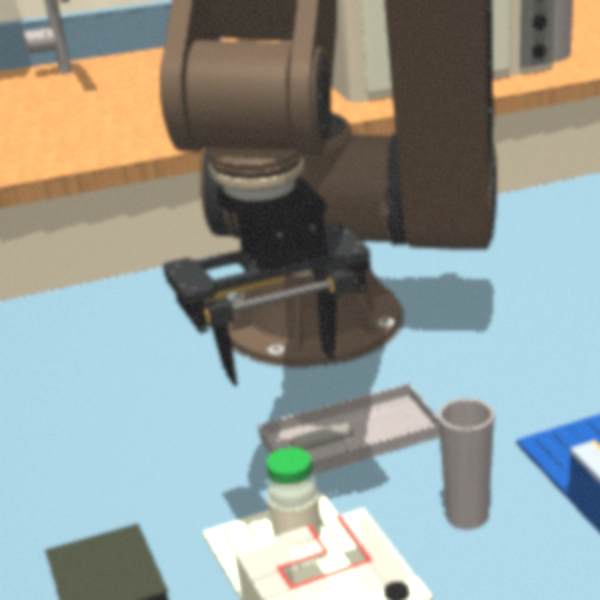

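View pics/t1f.png

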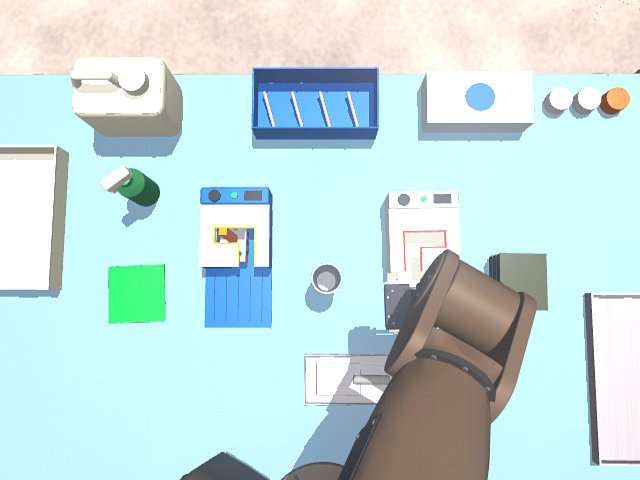

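The tips look about 35 mm higher than the reported pose implies, while x and y agree. I'll descend partway, centred, and look again.

```bash
python3 -m pendant '[{"gripper":0,"x":-1.2,"y":3.6,"z":10,"turn":0.005},{"gripper":0,"x":0,"y":0,"z":20,"turn":0},{"gripper":0,"x":0,"y":0,"z":20,"turn":0},{"gripper":0,"x":0,"y":0,"z":20,"turn":0},{"gripper":0,"x":0,"y":0,"z":15,"turn":0},{"gripper":0,"x":0,"y":0,"z":0,"turn":0}]'; python3 go.py 441.5 -185 47
python3 - <<'E'
import cv2
from h import *
from bench import readout
a=eyes.read_camera("scene")[:,:,::-1].copy(); f=4
p=readout.sense()["position"]
o=cv2.resize(a[150:300,140:290],None,fx=f,fy=f,interpolation=cv2.INTER_CUBIC)
o=cv2.convertScaleAbs(o,alpha=1.8,beta=20)
for z,c in((p[2]-.008,(0,0,255)),(p[2]+.027,(0,255,255))):
  for s in(-1,0,1):
    u=proj("scene",[p[0]-.03*s*.0535,p[1]+.0535*s,z])[0]; cv2.circle(o,(int((u[0]-140)*f),int((u[1]-150)*f)),3,c,-1)
cv2.imwrite("pics/s2z.png",o)
E
```

```text
time_s: 2.45
position: [0.4392, -0.1887, 0.1037]
eef_rot: [-3.139, -0.028, 0.006]
contact_force: [0.2, -1.2, -0.3]
opening: 0.095
t 2.45 p [ 439.2 -188.7  103.7] yaw 0.0180 tilt [-0.004  0.002] F [ 0.2 -1.2 -0.3] open 0.0950
shift tool x 2.4 y -3.7 z 56.7
```

View pics/s2z.png

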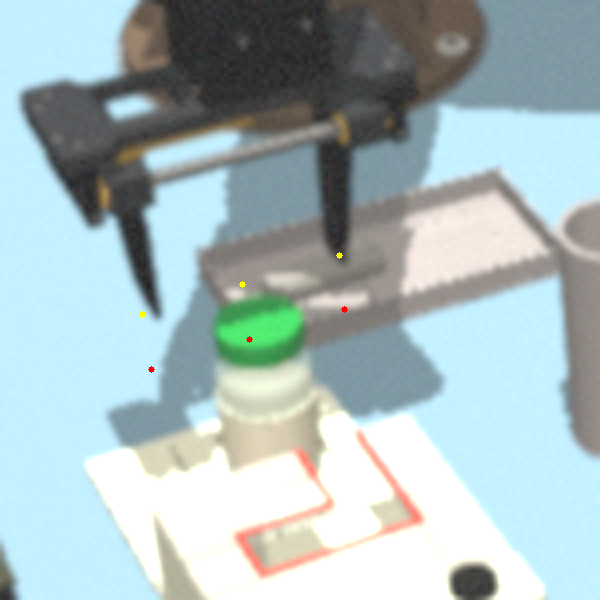

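```bash
cat > look.py <<'E'
import cv2,sys
from h import *
from bench import readout
# look.py cam x0 y0 w h f name
cam=sys.argv[1]; x0,y0,w,h=map(int,sys.argv[2:6]); f=float(sys.argv[6])
a=eyes.read_camera(cam)[:,:,::-1].copy()
cv2.imwrite("pics/raw_"+sys.argv[7],a)
p=readout.sense()["position"]
o=cv2.resize(a[y0:y0+h,x0:x0+w],None,fx=f,fy=f,interpolation=cv2.INTER_CUBIC)
o=cv2.convertScaleAbs(o,alpha=1.7,beta=15)
if len(sys.argv)>8:
 for z,c in((p[2]-.008,(0,0,255)),(p[2]+.022,(0,255,255))):
  for s in(-1,0,1):
    u=proj(cam,[p[0]-.02*s*.0535,p[1]+.0535*s,z])[0]; cv2.circle(o,(int((u[0]-x0)*f),int((u[1]-y0)*f)),3,c,-1)
for k in range(0,w,10): cv2.putText(o,str(x0+k),(int(k*f),8),0,.3,(0,0,255),1)
for k in range(0,h,10): cv2.putText(o,str(y0+k),(0,int(k*f)+4),0,.3,(0,100,255),1)
cv2.imwrite("pics/"+sys.argv[7],o)
E
python3 -m pendant '[{"gripper":0,"x":0,"y":0,"z":0,"turn":0},{"gripper":0,"x":0,"y":0,"z":0,"turn":0},{"gripper":0,"x":0,"y":0,"z":0,"turn":0}]'; python3 go.py 441.5 -185 47
python3 look.py scene 140 150 150 150 4 s3.png 1;python3 look.py scene 140 150 150 150 4 s3b.png 1; python3 go.py
```

```text
time_s: 2.75
position: [0.4412, -0.1891, 0.1069]
eef_rot: [3.14, 0.028, 0.002]
contact_force: [-0.6, 0.0, 0.2]
opening: 0.0951
t 2.75 p [ 441.2 -189.1  106.9] yaw 0.0179 tilt [ 0.002 -0.001] F [-0.6  0.   0.2] open 0.0951
shift tool x 0.4 y -4.1 z 59.9
t 2.85 p [ 441.1 -188.9  106.7] yaw 0.0179 tilt [ 0.001 -0.001] F [ 0.5 -0.1  0.9] open 0.0952
```

View pics/s3b.png

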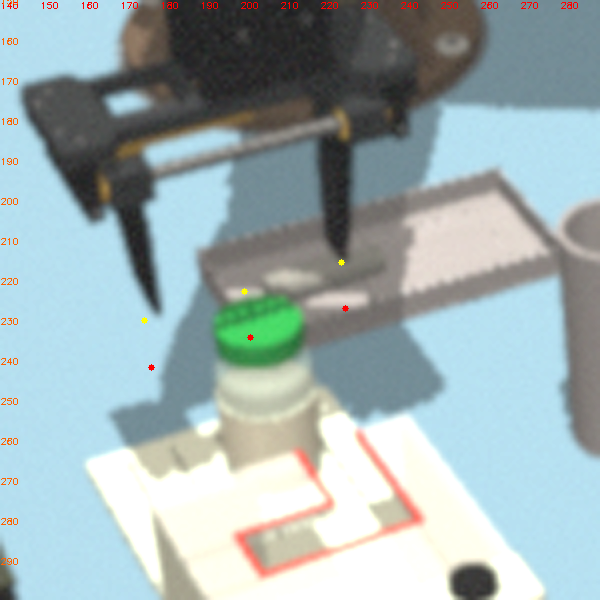

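```bash
python3 - <<'E'
from h import *
for z in(.099,.11,.12,.13,.14): print(z,ray("scene",(179,228.5),z),ray("scene",(226,214.5),z))
E
python3 look.py top 340 200 160 150 4 t3.png 1
```

```text
0.099 [ 0.39892152 -0.22561363  0.099     ] [ 0.39627783 -0.11875071  0.099     ]
0.11 [ 0.41388987 -0.22922029  0.11      ] [ 0.41128361 -0.12387046  0.11      ]
0.12 [ 0.42749746 -0.23249906  0.12      ] [ 0.42492523 -0.12852478  0.12      ]
0.13 [ 0.44110505 -0.23577783  0.13      ] [ 0.43856685 -0.1331791   0.13      ]
0.14 [ 0.45471264 -0.23905661  0.14      ] [ 0.45220847 -0.13783342  0.14      ]
```

View pics/t3.png

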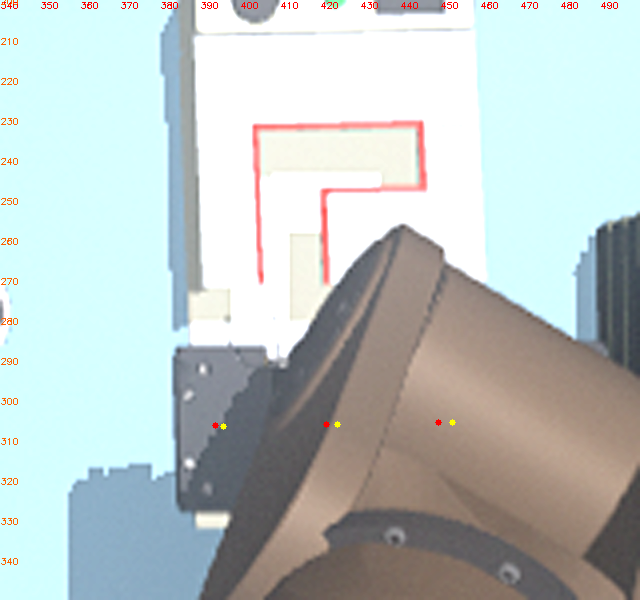

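```bash
python3 -m pendant '[{"gripper":0,"x":0,"y":-2,"z":10,"turn":0},{"gripper":0,"x":0,"y":0,"z":15,"turn":0},{"gripper":0,"x":0,"y":0,"z":15,"turn":0},{"gripper":0,"x":0,"y":0,"z":10,"turn":0},{"gripper":0,"x":0,"y":0,"z":6,"turn":0},{"gripper":0,"x":0,"y":0,"z":0,"turn":0},{"gripper":0,"x":0,"y":0,"z":0,"turn":0},{"gripper":0,"x":0,"y":0,"z":0,"turn":0}]'; python3 go.py 441.5 -185 47
python3 look.py scene 140 150 150 150 4 s4.png 1
```

```text
time_s: 3.57
position: [0.4412, -0.1869, 0.0505]
eef_rot: [3.141, 0.028, 0.001]
contact_force: [1.1, 0.4, -0.5]
opening: 0.0954
t 3.57 p [ 441.2 -186.9   50.5] yaw 0.0179 tilt [ 0.001 -0.001] F [ 1.1  0.4 -0.5] open 0.0954
shift tool x 0.4 y -1.9 z 3.5
```

View pics/s4.png

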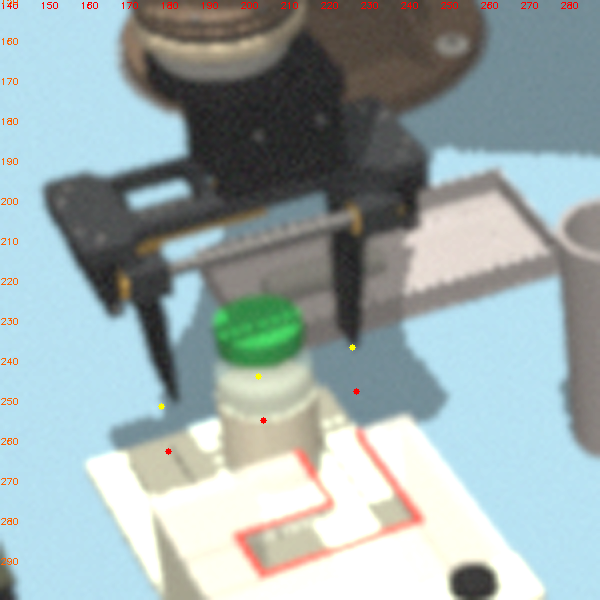

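Visible tips reach only about z 0.07. Going to TCP z 0.043 works whichever reading is right: the body clears the cap and the tips are on the straight wall. Then I'll close.

```bash
python3 -m pendant '[{"gripper":0,"x":0.4,"y":-1,"z":4,"turn":0},{"gripper":0,"x":0,"y":0,"z":3.5,"turn":0},{"gripper":0,"x":0,"y":0,"z":0,"turn":0},{"gripper":60,"x":0,"y":0,"z":0,"turn":0},{"gripper":90,"x":0,"y":0,"z":0,"turn":0},{"gripper":120,"x":0,"y":0,"z":0,"turn":0},{"gripper":150,"x":0,"y":0,"z":0,"turn":0},{"gripper":180,"x":0,"y":0,"z":0,"turn":0}]' 20; python3 go.py; python3 -m pendant '[{"gripper":200,"x":0,"y":0,"z":0,"turn":0},{"gripper":200,"x":0,"y":0,"z":0,"turn":0},{"gripper":200,"x":0,"y":0,"z":0,"turn":0},{"gripper":200,"x":0,"y":0,"z":0,"turn":0}]' 20; python3 go.py
python3 look.py scene 140 150 150 150 4 s5.png 1
```

```text
time_s: 4.28
position: [0.4412, -0.1857, 0.0425]
eef_rot: [3.141, 0.028, 0.0]
contact_force: [-0.7, 0.1, -0.7]
opening: 0.067
t 4.28 p [ 441.2 -185.7   42.5] yaw 0.0178 tilt [ 0. -0.] F [-0.7  0.1 -0.7] open 0.0670
time_s: 4.62
position: [0.4412, -0.1856, 0.0425]
eef_rot: [3.141, 0.028, 0.0]
contact_force: [0.5, 1.2, 0.4]
opening: 0.0508
t 4.62 p [ 441.2 -185.6   42.5] yaw 0.0177 tilt [ 0. -0.] F [0.5 1.2 0.4] open 0.0508
```

View pics/s5.png

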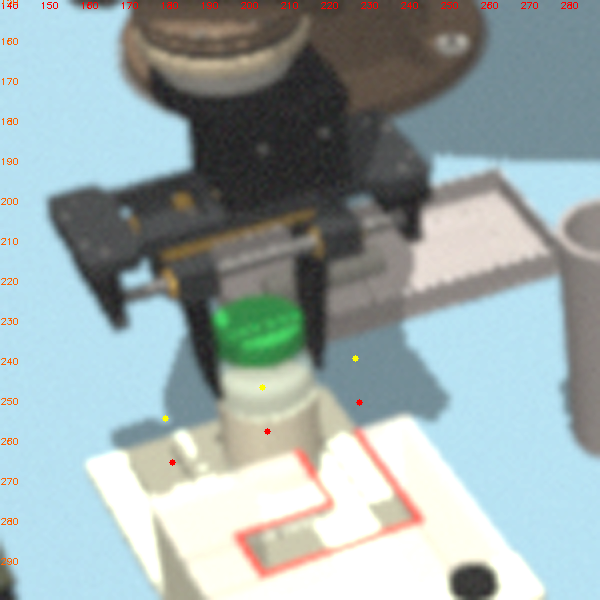

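```bash
python3 -m pendant '[{"gripper":210,"x":0,"y":0,"z":0,"turn":0},{"gripper":210,"x":0,"y":0,"z":0,"turn":0},{"gripper":210,"x":0,"y":0,"z":0,"turn":0}]' 25; python3 go.py
python3 look.py scene 180 210 60 60 10 s6.png 1
```

```text
time_s: 4.92
position: [0.4412, -0.1857, 0.0425]
eef_rot: [3.141, 0.028, 0.0]
contact_force: [-0.2, 1.2, 0.6]
opening: 0.0503
t 4.92 p [ 441.2 -185.7   42.5] yaw 0.0177 tilt [ 0. -0.] F [-0.2  1.2  0.6] open 0.0503
```

View pics/s6.png

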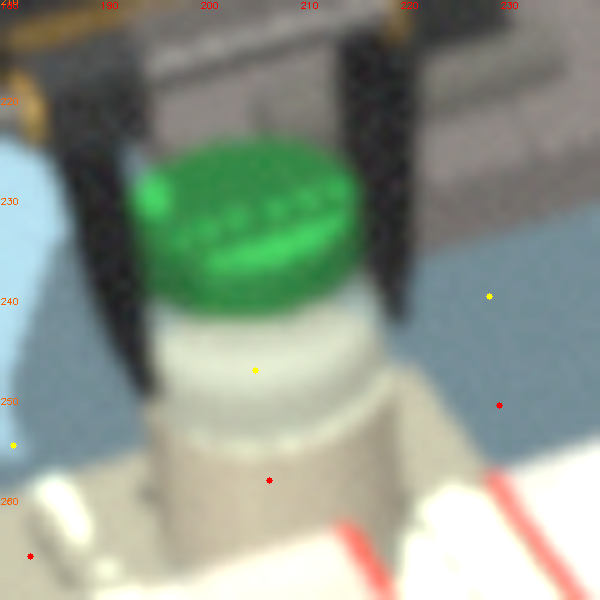

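The fingers stopped at 50 mm on the 52 mm jar. I'll lift straight up with care and check that it follows upright.

```bash
python3 -m pendant '[{"gripper":210,"x":0,"y":0,"z":-3,"turn":0},{"gripper":210,"x":0,"y":0,"z":-6,"turn":0},{"gripper":210,"x":0,"y":0,"z":-8,"turn":0},{"gripper":210,"x":0,"y":0,"z":-8,"turn":0},{"gripper":210,"x":0,"y":0,"z":-5,"turn":0},{"gripper":210,"x":0,"y":0,"z":0,"turn":0},{"gripper":210,"x":0,"y":0,"z":0,"turn":0}]' 30; python3 go.py
python3 look.py scene 140 150 150 150 4 s7.png 1
```

```text
time_s: 5.55
position: [0.4414, -0.1858, 0.0729]
eef_rot: [3.141, 0.028, 0.001]
contact_force: [-0.1, 0.4, -1.8]
opening: 0.0503
t 5.55 p [ 441.4 -185.8   72.9] yaw 0.0178 tilt [ 0.001 -0.001] F [-0.1  0.4 -1.8] open 0.0503
```

View pics/s7.png

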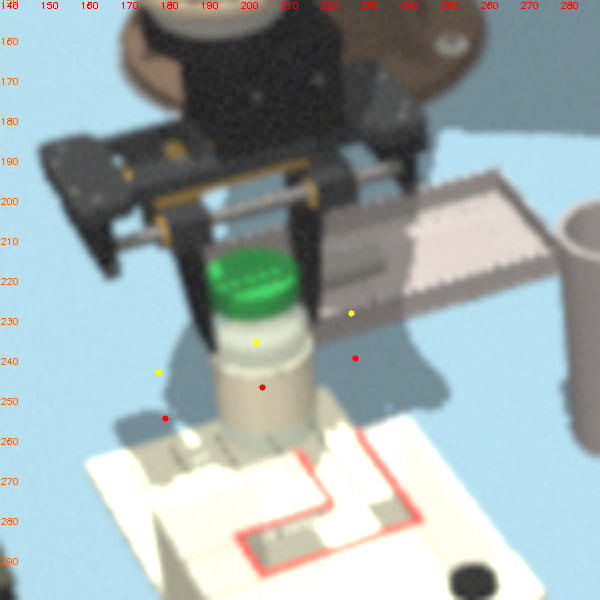

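The jar hangs upright with its weight (1.8 N) on the wrist. Next I'll raise it and carry it over to the mat.

```bash
python3 -m pendant '[{"gripper":210,"x":0,"y":0,"z":-10,"turn":0},{"gripper":210,"x":0,"y":0,"z":-20,"turn":0},{"gripper":210,"x":0,"y":0,"z":-25,"turn":0},{"gripper":210,"x":0,"y":0,"z":-25,"turn":0},{"gripper":210,"x":0,"y":-5,"z":-25,"turn":0},{"gripper":210,"x":0,"y":-10,"z":-20,"turn":0},{"gripper":210,"x":1,"y":-16,"z":-12,"turn":0},{"gripper":210,"x":1,"y":-22,"z":-5,"turn":0}]' 
python3 -m pendant '[{"gripper":210,"x":2,"y":-24,"z":0,"turn":0},{"gripper":210,"x":2,"y":-24,"z":0,"turn":0},{"gripper":210,"x":2,"y":-24,"z":0,"turn":0},{"gripper":210,"x":2,"y":-24,"z":0,"turn":0},{"gripper":210,"x":2,"y":-24,"z":0,"turn":0},{"gripper":210,"x":2,"y":-24,"z":0,"turn":0},{"gripper":210,"x":2,"y":-24,"z":0,"turn":0},{"gripper":210,"x":2,"y":-24,"z":0,"turn":0}]'; python3 go.py 464 397 215
```

```text
time_s: 6.27
position: [0.4427, -0.133, 0.2159]
eef_rot: [3.14, 0.026, 0.003]
contact_force: [1.3, 0.8, -2.1]
opening: 0.0501
time_s: 6.93
position: [0.4545, 0.0608, 0.214]
eef_rot: [3.141, 0.028, -0.001]
contact_force: [0.9, -0.6, -2.1]
opening: 0.0506
t 6.93 p [454.5  60.8 214. ] yaw 0.0178 tilt [-0.001 -0.   ] F [ 0.9 -0.6 -2.1] open 0.0506
shift tool x 15.5 y -336.0 z -1.0
```

```bash
python3 -m pendant '[{"gripper":210,"x":1,"y":-25,"z":0,"turn":0},{"gripper":210,"x":1,"y":-25,"z":0,"turn":0},{"gripper":210,"x":1,"y":-25,"z":0,"turn":0},{"gripper":210,"x":1,"y":-25,"z":0,"turn":0},{"gripper":210,"x":1,"y":-25,"z":0,"turn":0},{"gripper":210,"x":1,"y":-25,"z":0,"turn":0},{"gripper":210,"x":1,"y":-25,"z":0,"turn":0},{"gripper":210,"x":1,"y":-25,"z":0,"turn":0}]'; python3 -m pendant '[{"gripper":210,"x":1,"y":-25,"z":0,"turn":0},{"gripper":210,"x":1,"y":-25,"z":0,"turn":0},{"gripper":210,"x":1,"y":-25,"z":0,"turn":0},{"gripper":210,"x":1,"y":-25,"z":0,"turn":0},{"gripper":210,"x":1,"y":-18,"z":0,"turn":0},{"gripper":210,"x":1,"y":-12,"z":0,"turn":0},{"gripper":210,"x":1,"y":-6,"z":0,"turn":0},{"gripper":210,"x":0,"y":0,"z":0,"turn":0}]';  python3 go.py 464 397 38.5
```

```text
time_s: 7.6
position: [0.4589, 0.2609, 0.2139]
eef_rot: [3.141, 0.028, -0.001]
contact_force: [0.3, -0.1, -1.0]
opening: 0.0503
time_s: 8.27
position: [0.4638, 0.3963, 0.2138]
eef_rot: [3.141, 0.029, -0.001]
contact_force: [-0.6, -0.5, -1.8]
opening: 0.0501
t 8.27 p [463.8 396.3 213.8] yaw 0.0185 tilt [-0.001 -0.001] F [-0.6 -0.5 -1.8] open 0.0501
shift tool x 0.2 y -0.7 z 175.3
```

```bash
python3 -m pendant '[{"gripper":210,"x":0,"y":0,"z":15,"turn":0},{"gripper":210,"x":0,"y":0,"z":30,"turn":0},{"gripper":210,"x":0,"y":0,"z":35,"turn":0},{"gripper":210,"x":0,"y":0,"z":35,"turn":0},{"gripper":210,"x":0,"y":0,"z":28,"turn":0},{"gripper":210,"x":0,"y":0,"z":15,"turn":0},{"gripper":210,"x":0,"y":0,"z":6,"turn":0},{"gripper":210,"x":0,"y":0,"z":0,"turn":0}]'; python3 go.py 464 397 38
python3 look.py scene 350 130 150 130 4 s8.png
```

```text
time_s: 8.93
position: [0.4637, 0.3947, 0.0494]
eef_rot: [3.14, 0.027, -0.003]
contact_force: [-0.2, -0.6, -2.1]
opening: 0.0505
t 8.93 p [463.7 394.7  49.4] yaw 0.0170 tilt [-0.002 -0.001] F [-0.2 -0.6 -2.1] open 0.0505
shift tool x 0.4 y -2.3 z 11.4
```

View pics/s8.png

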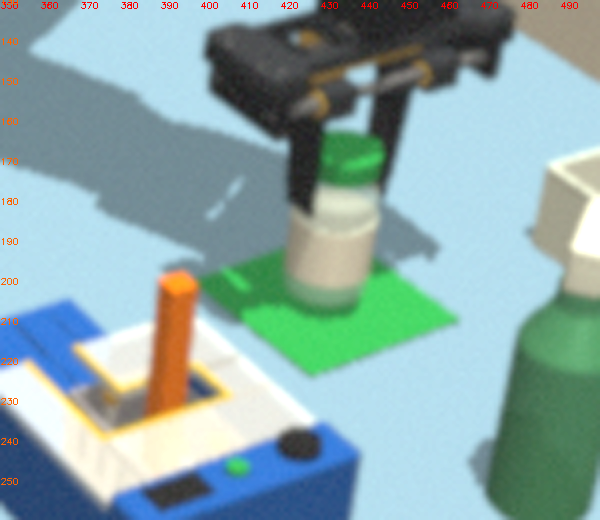

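The jar is upright over the middle of the mat, with its base at about (430,205). Next I'll lower it slowly, watching the force.

```bash
python3 -m pendant '[{"gripper":210,"x":0,"y":0,"z":4,"turn":0},{"gripper":210,"x":0,"y":0,"z":3,"turn":0},{"gripper":210,"x":0,"y":0,"z":2,"turn":0},{"gripper":210,"x":0,"y":0,"z":0,"turn":0},{"gripper":210,"x":0,"y":0,"z":0,"turn":0}]'; python3 go.py;python3 -m pendant '[{"gripper":210,"x":0,"y":0,"z":1,"turn":0},{"gripper":210,"x":0,"y":0,"z":0,"turn":0}]'; python3 go.py;
```

```text
time_s: 9.4
position: [0.4639, 0.3959, 0.0417]
eef_rot: [-3.141, -0.028, -0.001]
contact_force: [0.7, 0.0, -1.6]
opening: 0.0501
t 9.40 p [463.9 395.9  41.7] yaw 0.0179 tilt [0. 0.] F [ 0.7  0.  -1.6] open 0.0501
time_s: 9.57
position: [0.4639, 0.3959, 0.0405]
eef_rot: [-3.141, -0.028, -0.0]
contact_force: [-0.3, -0.6, -2.2]
opening: 0.0503
t 9.57 p [463.9 395.9  40.5] yaw 0.0179 tilt [0. 0.] F [-0.3 -0.6 -2.2] open 0.0503
```

```bash
python3 -m pendant '[{"gripper":210,"x":0,"y":0,"z":1.2,"turn":0},{"gripper":210,"x":0,"y":0,"z":1.2,"turn":0},{"gripper":210,"x":0,"y":0,"z":0,"turn":0}]'; python3 -m pendant '[{"gripper":210,"x":0,"y":0,"z":0.6,"turn":0},{"gripper":210,"x":0,"y":0,"z":0,"turn":0}]'; python3 go.py
```

```text
time_s: 9.82
position: [0.4638, 0.3958, 0.0377]
eef_rot: [3.141, 0.028, -0.0]
contact_force: [-0.4, 0.2, -1.6]
opening: 0.0503
time_s: 9.98
position: [0.4639, 0.3958, 0.0375]
eef_rot: [3.141, 0.028, 0.0]
contact_force: [-0.3, -1.0, 0.9]
opening: 0.0502
t 9.98 p [463.9 395.8  37.5] yaw 0.0178 tilt [ 0. -0.] F [-0.3 -1.   0.9] open 0.0502
```

Contact came at the predicted height. Now I'll release and rise.

```bash
python3 -m pendant '[{"gripper":110,"x":0,"y":0,"z":0,"turn":0},{"gripper":90,"x":0,"y":0,"z":0,"turn":0},{"gripper":60,"x":0,"y":0,"z":0,"turn":0},{"gripper":30,"x":0,"y":0,"z":0,"turn":0},{"gripper":0,"x":0,"y":0,"z":0,"turn":0},{"gripper":0,"x":0,"y":0,"z":0,"turn":0},{"gripper":0,"x":0,"y":0,"z":0,"turn":0}]'; python3 -m pendant '[{"gripper":0,"x":0,"y":0,"z":-10,"turn":0},{"gripper":0,"x":0,"y":0,"z":-20,"turn":0},{"gripper":0,"x":0,"y":0,"z":-30,"turn":0},{"gripper":0,"x":0,"y":0,"z":-30,"turn":0},{"gripper":0,"x":0,"y":0,"z":-30,"turn":0},{"gripper":0,"x":0,"y":0,"z":-20,"turn":0},{"gripper":0,"x":0,"y":0,"z":-10,"turn":0},{"gripper":0,"x":0,"y":0,"z":0,"turn":0}]'; python3 go.py 579.5 192.5 185;python3 look.py scene 350 130 150 130 4 s9.png
```

```text
time_s: 10.57
position: [0.4639, 0.3958, 0.0374]
eef_rot: [3.141, 0.028, 0.0]
contact_force: [-0.3, -0.4, -0.5]
opening: 0.0886
time_s: 11.23
position: [0.4645, 0.3963, 0.19]
eef_rot: [-3.139, -0.028, -0.005]
contact_force: [0.2, -0.7, -1.1]
opening: 0.0949
t 11.23 p [464.5 396.3 190. ] yaw 0.0178 tilt [0.003 0.002] F [ 0.2 -0.7 -1.1] open 0.0949
shift tool x 111.4 y 205.8 z 5.0
```

View pics/s9.png

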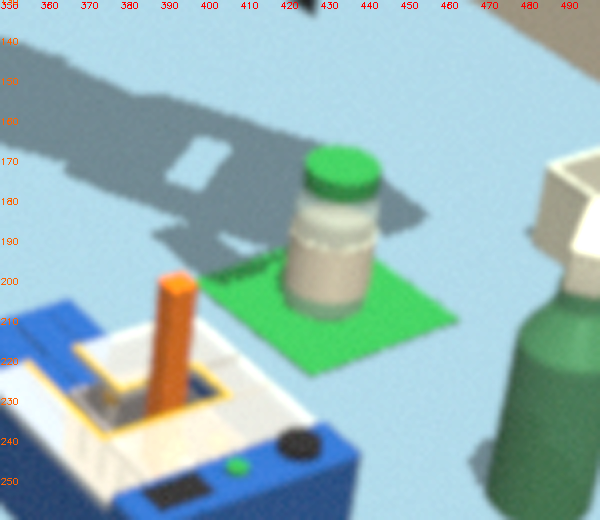

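The jar stands upright on the mat, cap at (432,160) and base at (430,210). Now I'll move over the post.

```bash
python3 -m pendant '[{"gripper":0,"x":0,"y":12,"z":0,"turn":0},{"gripper":0,"x":2,"y":25,"z":0,"turn":0},{"gripper":0,"x":10,"y":30,"z":0,"turn":0},{"gripper":0,"x":15,"y":30,"z":0,"turn":0},{"gripper":0,"x":18,"y":30,"z":0,"turn":0},{"gripper":0,"x":18,"y":30,"z":0,"turn":0},{"gripper":0,"x":18,"y":25,"z":0,"turn":0},{"gripper":0,"x":16,"y":15,"z":0,"turn":0}]'; python3 -m pendant '[{"gripper":0,"x":12,"y":7,"z":0,"turn":0},{"gripper":0,"x":3,"y":2,"z":0,"turn":0},{"gripper":0,"x":0,"y":0,"z":0,"turn":0},{"gripper":0,"x":0,"y":0,"z":0,"turn":0}]'; python3 go.py 579.5 192.5 185;python3 look.py scene 310 120 170 130 4 s10.png 1
```

```text
time_s: 11.95
position: [0.5644, 0.1971, 0.1856]
eef_rot: [3.14, 0.025, -0.005]
contact_force: [-0.1, -0.1, 0.2]
opening: 0.0951
time_s: 12.28
position: [0.5786, 0.1924, 0.1867]
eef_rot: [3.141, 0.029, -0.002]
contact_force: [-0.9, 0.6, 0.9]
opening: 0.0951
t 12.28 p [578.6 192.4 186.7] yaw 0.0183 tilt [-0.001 -0.   ] F [-0.9  0.6  0.9] open 0.0951
shift tool x 0.9 y -0.0 z 1.7
```

View pics/s10.png

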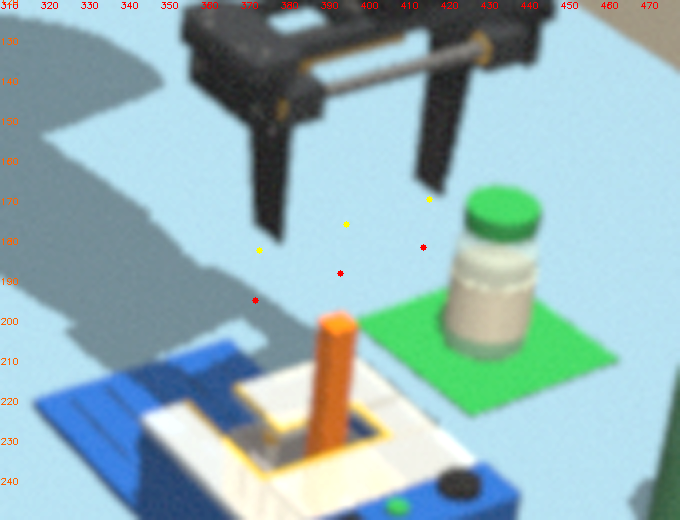

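```bash
python3 -m pendant '[{"gripper":0,"x":0.8,"y":0,"z":10,"turn":0},{"gripper":0,"x":0,"y":0,"z":20,"turn":0},{"gripper":0,"x":0,"y":0,"z":25,"turn":0},{"gripper":0,"x":0,"y":0,"z":20,"turn":0},{"gripper":0,"x":0,"y":0,"z":12,"turn":0},{"gripper":0,"x":0,"y":0,"z":6,"turn":0},{"gripper":0,"x":0,"y":0,"z":3,"turn":0},{"gripper":0,"x":0,"y":0,"z":0,"turn":0}]'; python3 go.py 579.5 192.5 90;python3 look.py scene 310 120 170 130 4 s11.png 1
```

```text
time_s: 13.0
position: [0.58, 0.1923, 0.0911]
eef_rot: [3.141, 0.029, -0.001]
contact_force: [-0.6, -0.2, -0.5]
opening: 0.0953
t 13.00 p [580.  192.3  91.1] yaw 0.0185 tilt [-0. -0.] F [-0.6 -0.2 -0.5] open 0.0953
shift tool x -0.5 y -0.2 z 1.1
```

View pics/s11.png

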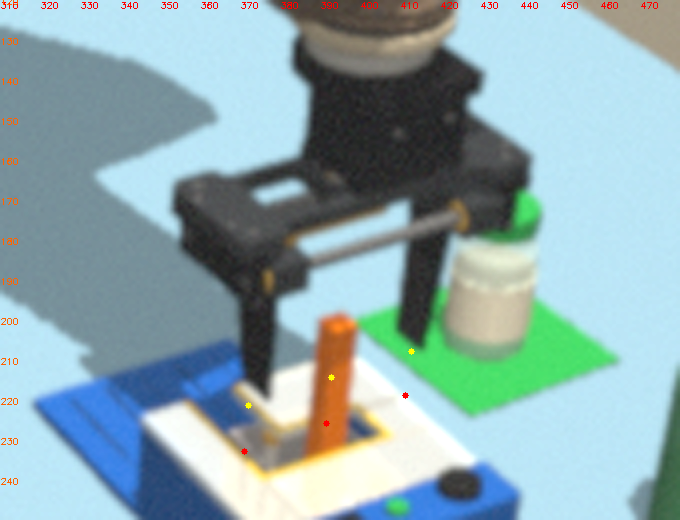

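```bash
python3 -m pendant '[{"gripper":220,"x":0,"y":0,"z":0,"turn":0},{"gripper":220,"x":0,"y":0,"z":0,"turn":0},{"gripper":220,"x":0,"y":0,"z":0,"turn":0},{"gripper":220,"x":0,"y":0,"z":0,"turn":0},{"gripper":220,"x":0,"y":0,"z":0,"turn":0},{"gripper":220,"x":0,"y":0,"z":0,"turn":0},{"gripper":220,"x":0,"y":0,"z":0,"turn":0},{"gripper":220,"x":0,"y":0,"z":0,"turn":0}]' 10;python3 -m pendant '[{"gripper":230,"x":0,"y":0,"z":0,"turn":0},{"gripper":235,"x":0,"y":0,"z":0,"turn":0},{"gripper":240,"x":0,"y":0,"z":0,"turn":0},{"gripper":245,"x":0,"y":0,"z":0,"turn":0},{"gripper":250,"x":0,"y":0,"z":0,"turn":0},{"gripper":250,"x":0,"y":0,"z":0,"turn":0}]' 10; python3 go.py; python3 -m pendant '[{"gripper":250,"x":0,"y":0,"z":0,"turn":0},{"gripper":250,"x":0,"y":0,"z":0,"turn":0},{"gripper":250,"x":0,"y":0,"z":0,"turn":0}]' 50; python3 go.py;python3 look.py scene 310 120 170 130 4 s12.png;python3 look.py top 190 180 100 155 3.8 t12.png
```

```text
time_s: 13.72
position: [0.5803, 0.1918, 0.0914]
eef_rot: [3.141, 0.028, 0.0]
contact_force: [-0.4, -0.4, 0.6]
opening: 0.0471
time_s: 14.22
position: [0.5803, 0.1919, 0.0913]
eef_rot: [3.141, 0.028, -0.0]
contact_force: [0.6, -0.1, -0.7]
opening: 0.016
t 14.22 p [580.3 191.9  91.3] yaw 0.0178 tilt [-0. -0.] F [ 0.6 -0.1 -0.7] open 0.0160
time_s: 14.47
position: [0.5803, 0.1919, 0.0913]
eef_rot: [3.141, 0.028, -0.0]
contact_force: [0.4, 0.4, -0.7]
opening: 0.0156
t 14.47 p [580.3 191.9  91.3] yaw 0.0179 tilt [-0. -0.] F [ 0.4  0.4 -0.7] open 0.0156
```

View pics/s12.png

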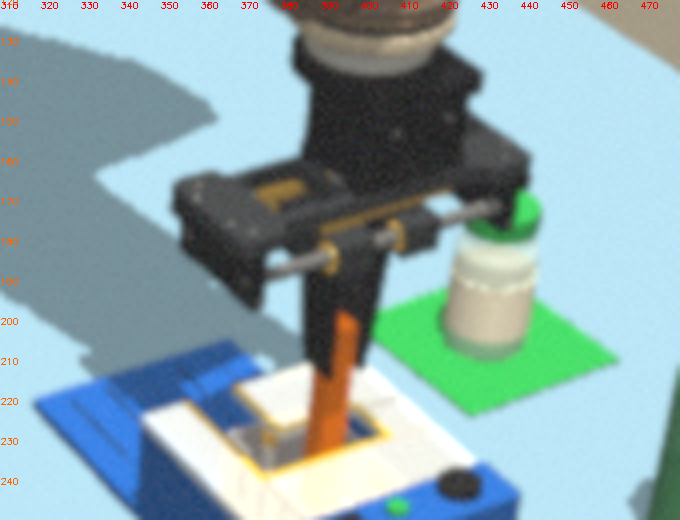

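View pics/t12.png

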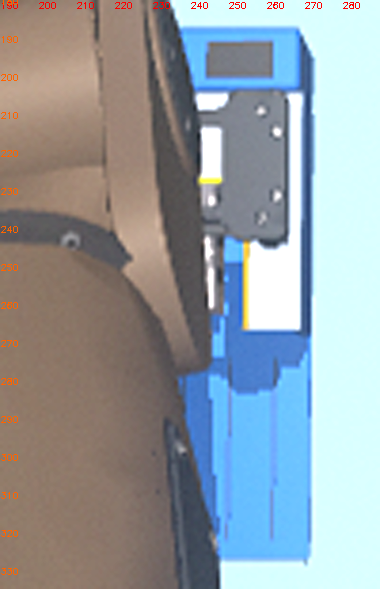

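The post is gripped (15.6 mm). I'll lift 4 mm, since there's 14 mm spare, then move 34 mm along the leg to the corner.

```bash
python3 -m pendant '[{"gripper":250,"x":0,"y":0,"z":-2,"turn":0},{"gripper":250,"x":0,"y":0,"z":-2,"turn":0},{"gripper":250,"x":0,"y":0,"z":0,"turn":0},{"gripper":250,"x":0,"y":0,"z":0,"turn":0}]'; python3 go.py;  python3 -m pendant '[{"gripper":250,"x":0,"y":3,"z":0,"turn":0},{"gripper":250,"x":0,"y":5,"z":0,"turn":0},{"gripper":250,"x":0,"y":6,"z":0,"turn":0},{"gripper":250,"x":0,"y":4,"z":0,"turn":0},{"gripper":250,"x":0,"y":2,"z":0,"turn":0},{"gripper":250,"x":0,"y":0,"z":0,"turn":0}]'; python3 go.py
```

```text
time_s: 14.9
position: [0.5802, 0.1918, 0.0954]
eef_rot: [3.141, 0.028, -0.0]
contact_force: [-0.0, 0.2, -5.5]
opening: 0.0162
t 14.90 p [580.2 191.8  95.4] yaw 0.0177 tilt [-0. -0.] F [-0.   0.2 -5.5] open 0.0162
time_s: 15.4
position: [0.5807, 0.1711, 0.0954]
eef_rot: [3.141, 0.027, -0.0]
contact_force: [-0.6, 0.3, -4.9]
opening: 0.0153
t 15.40 p [580.7 171.1  95.4] yaw 0.0170 tilt [-0. -0.] F [-0.6  0.3 -4.9] open 0.0153
```

```bash
python3 -m pendant '[{"gripper":250,"x":0,"y":4,"z":0,"turn":0},{"gripper":250,"x":0,"y":5,"z":0,"turn":0},{"gripper":250,"x":0,"y":3,"z":0,"turn":0},{"gripper":250,"x":0,"y":1.5,"z":0,"turn":0},{"gripper":250,"x":0,"y":0,"z":0,"turn":0}]'; python3 go.py; python3 look.py scene 310 170 110 85 7 s13.png
```

```text
time_s: 15.82
position: [0.5809, 0.158, 0.0954]
eef_rot: [3.141, 0.027, 0.0]
contact_force: [-0.3, 0.4, -5.0]
opening: 0.0158
t 15.82 p [580.9 158.   95.4] yaw 0.0174 tilt [ 0. -0.] F [-0.3  0.4 -5. ] open 0.0158
```

View pics/s13.png

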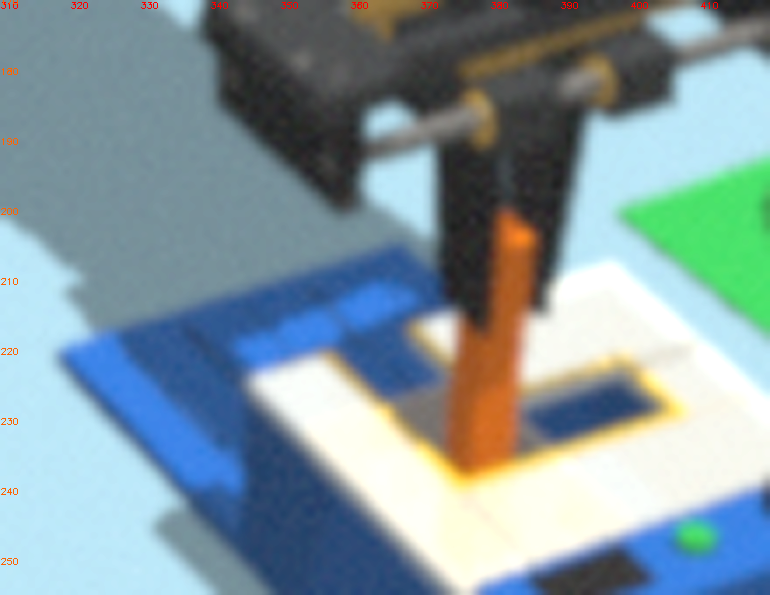

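The post sits at the corner at about (378,236), close to the predicted centre of both camera fits. Now I'll draw it out along the lane.

```bash
python3 -m pendant '[{"gripper":250,"x":-3,"y":0,"z":0,"turn":0},{"gripper":250,"x":-6,"y":0,"z":0,"turn":0},{"gripper":250,"x":-8,"y":0,"z":0,"turn":0},{"gripper":250,"x":-8,"y":-0.2,"z":0,"turn":0},{"gripper":250,"x":-8,"y":0,"z":0,"turn":0},{"gripper":250,"x":-5,"y":0,"z":0,"turn":0},{"gripper":250,"x":-2,"y":0,"z":0,"turn":0},{"gripper":250,"x":0,"y":0,"z":0,"turn":0}]'; python3 go.py; python3 look.py scene 310 170 110 85 7 s14.png
```

```text
time_s: 16.53
position: [0.5405, 0.1579, 0.0956]
eef_rot: [3.141, 0.028, 0.0]
contact_force: [-0.0, 0.8, -4.8]
opening: 0.0156
t 16.53 p [540.5 157.9  95.6] yaw 0.0179 tilt [ 0. -0.] F [-0.   0.8 -4.8] open 0.0156
```

View pics/s14.png

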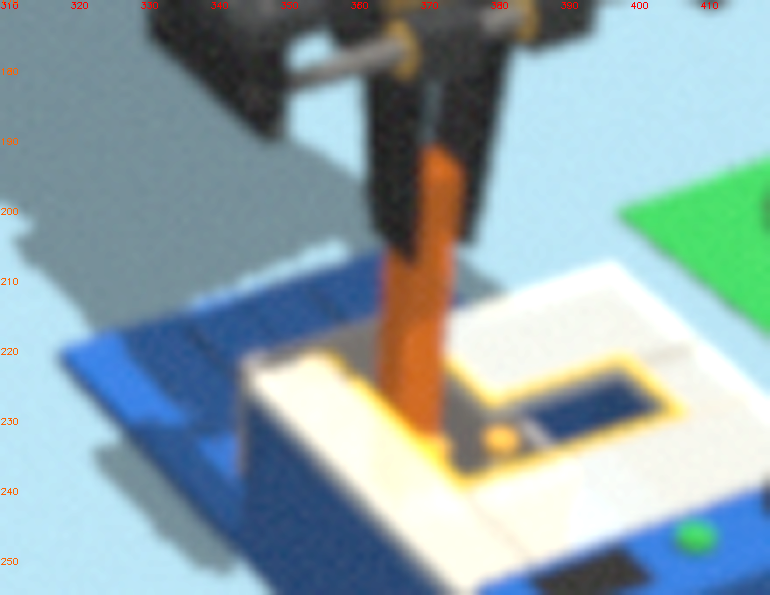

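```bash
python3 -m pendant '[{"gripper":250,"x":-5,"y":0,"z":0,"turn":0},{"gripper":250,"x":-10,"y":0,"z":0,"turn":0},{"gripper":250,"x":-13,"y":0,"z":0,"turn":0},{"gripper":250,"x":-13,"y":0,"z":0,"turn":0},{"gripper":250,"x":-13,"y":0,"z":0,"turn":0},{"gripper":250,"x":-13,"y":0,"z":0,"turn":0},{"gripper":250,"x":-10,"y":0,"z":0,"turn":0},{"gripper":250,"x":-5,"y":0,"z":0,"turn":0}]'; python3 -m pendant '[{"gripper":250,"x":0,"y":0,"z":0,"turn":0}]'; python3 go.py; python3 look.py scene 290 150 130 110 6 s15.png
```

```text
time_s: 17.25
position: [0.4572, 0.1563, 0.0955]
eef_rot: [3.141, 0.028, -0.001]
contact_force: [0.3, 0.8, -5.1]
opening: 0.0156
time_s: 17.33
position: [0.4579, 0.1564, 0.0955]
eef_rot: [3.141, 0.028, -0.001]
contact_force: [0.2, -1.0, -5.2]
opening: 0.0154
t 17.33 p [457.9 156.4  95.5] yaw 0.0181 tilt [-0. -0.] F [ 0.2 -1.  -5.2] open 0.0154
```

View pics/s15.png

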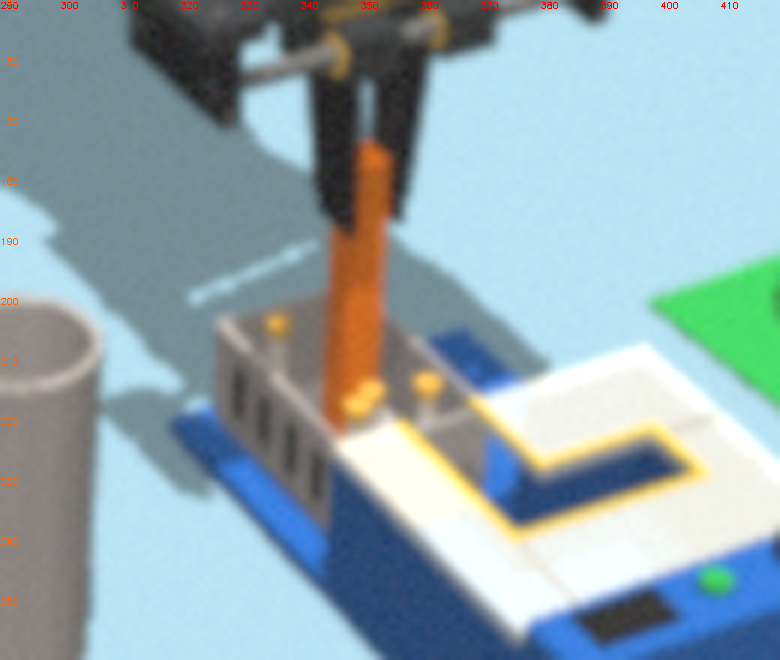

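The carrier is fully out onto the ledge and hangs level. Next: lift it over the beaker height and traverse.

```bash
python3 -m pendant '[{"gripper":250,"x":0,"y":0,"z":-12,"turn":0},{"gripper":250,"x":0,"y":0,"z":-25,"turn":0},{"gripper":250,"x":0,"y":0,"z":-30,"turn":0},{"gripper":250,"x":0,"y":0,"z":-30,"turn":0},{"gripper":250,"x":0,"y":0,"z":-30,"turn":0},{"gripper":250,"x":0,"y":0,"z":-25,"turn":0},{"gripper":250,"x":0,"y":2,"z":-12,"turn":0},{"gripper":250,"x":0,"y":6,"z":-6,"turn":0}]'; python3 -m pendant '[{"gripper":250,"x":0,"y":12,"z":0,"turn":0},{"gripper":250,"x":-1,"y":18,"z":0,"turn":0},{"gripper":250,"x":-1,"y":22,"z":0,"turn":0},{"gripper":250,"x":-1,"y":24,"z":0,"turn":0},{"gripper":250,"x":-1,"y":24,"z":0,"turn":0},{"gripper":250,"x":-1,"y":24,"z":0,"turn":0},{"gripper":250,"x":-1,"y":24,"z":0,"turn":0},{"gripper":250,"x":-1,"y":24,"z":0,"turn":0}]'; python3 go.py 447.5 -178.4 265;python3 look.py scene 100 60 300 200 2.6 s16.png
```

```text
time_s: 18.05
position: [0.4601, 0.1487, 0.2675]
eef_rot: [-3.141, -0.029, -0.006]
contact_force: [0.6, -0.8, -4.4]
opening: 0.0158
time_s: 18.72
position: [0.4544, -0.0257, 0.264]
eef_rot: [-3.141, -0.027, 0.003]
contact_force: [-0.7, 0.3, -4.7]
opening: 0.0159
t 18.72 p [454.4 -25.7 264. ] yaw 0.0174 tilt [-0.002  0.   ] F [-0.7  0.3 -4.7] open 0.0159
shift tool x -9.5 y 152.6 z -1.0
```

View pics/s16.png

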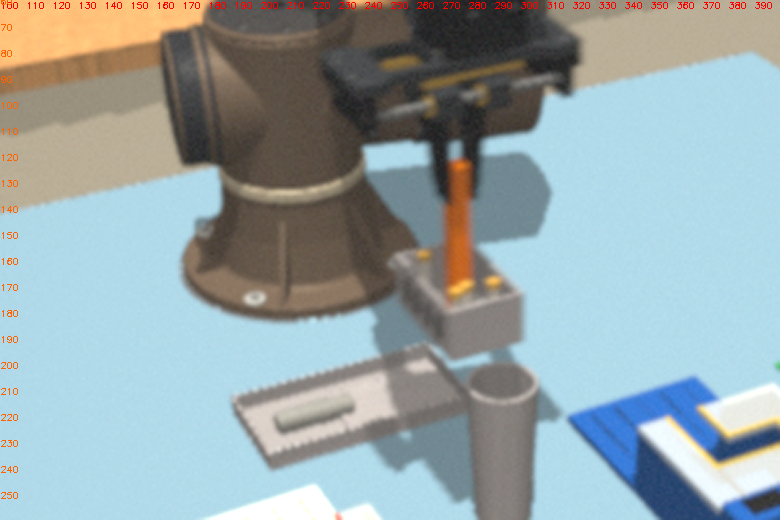

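```bash
python3 -m pendant '[{"gripper":250,"x":-1,"y":24,"z":0,"turn":0},{"gripper":250,"x":-2,"y":24,"z":0,"turn":0},{"gripper":250,"x":-2,"y":24,"z":0,"turn":0},{"gripper":250,"x":-2,"y":24,"z":0,"turn":0},{"gripper":250,"x":-2,"y":22,"z":0,"turn":-0.003},{"gripper":250,"x":0,"y":18,"z":0,"turn":-0.003},{"gripper":250,"x":0,"y":11,"z":0,"turn":0},{"gripper":250,"x":0,"y":5,"z":0,"turn":0}]'; python3 -m pendant '[{"gripper":250,"x":0,"y":0,"z":10,"turn":0},{"gripper":250,"x":0,"y":0,"z":25,"turn":0},{"gripper":250,"x":0,"y":0,"z":30,"turn":0},{"gripper":250,"x":0,"y":0,"z":30,"turn":0},{"gripper":250,"x":0,"y":0,"z":28,"turn":0},{"gripper":250,"x":0,"y":0,"z":18,"turn":0},{"gripper":250,"x":0,"y":0,"z":8,"turn":0},{"gripper":250,"x":0,"y":0,"z":0,"turn":0}]'; python3 go.py 447.5 -178.4 96 0.0248
```

```text
time_s: 19.43
position: [0.4485, -0.1775, 0.2643]
eef_rot: [-3.141, -0.034, 0.002]
contact_force: [-0.8, 0.3, -4.9]
opening: 0.0156
time_s: 20.1
position: [0.4481, -0.1747, 0.1146]
eef_rot: [-3.139, -0.038, 0.005]
contact_force: [0.4, 0.1, -4.6]
opening: 0.0155
t 20.10 p [ 448.1 -174.7  114.6] yaw 0.0245 tilt [-0.003  0.002] F [ 0.4  0.1 -4.6] open 0.0155
shift tool x -0.7 y 3.7 z 18.6
```

```bash
python3 -m pendant '[{"gripper":250,"x":0,"y":0,"z":0,"turn":0},{"gripper":250,"x":0,"y":0,"z":0,"turn":0}]'; python3 go.py 447.5 -178.4 96 0.0248; python3 look.py scene 140 180 130 100 6 s17.png;python3 look.py top 360 180 130 160 3.7 t17.png
```

```text
time_s: 20.27
position: [0.4496, -0.1759, 0.1174]
eef_rot: [3.14, 0.038, 0.002]
contact_force: [-0.1, -0.2, -4.6]
opening: 0.0151
t 20.27 p [ 449.6 -175.9  117.4] yaw 0.0241 tilt [ 0.002 -0.001] F [-0.1 -0.2 -4.6] open 0.0151
shift tool x -2.1 y 2.5 z 21.4
```

View pics/s17.png

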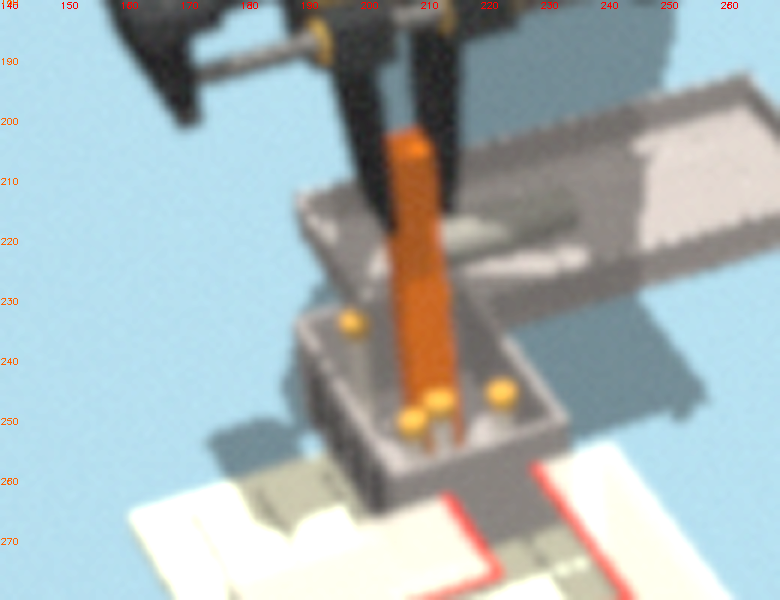

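View pics/t17.png

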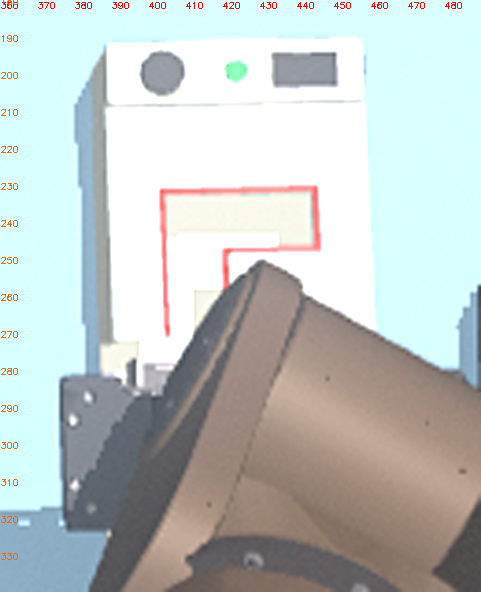

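```bash
python3 -m pendant '[{"gripper":250,"x":-1,"y":1,"z":6,"turn":-0.001},{"gripper":250,"x":-1,"y":1.5,"z":8,"turn":0},{"gripper":250,"x":0,"y":0,"z":5,"turn":0},{"gripper":250,"x":0,"y":0,"z":2.5,"turn":0},{"gripper":250,"x":0,"y":0,"z":0,"turn":0},{"gripper":250,"x":0,"y":0,"z":0,"turn":0}]'; python3 go.py 572.4 -175.3 96 0.0248; python3 look.py scene 140 180 130 100 6 s18.png
```

```text
time_s: 20.87
position: [0.447, -0.1784, 0.0947]
eef_rot: [-3.141, -0.039, 0.001]
contact_force: [-0.6, -0.7, -4.7]
opening: 0.0155
t 20.87 p [ 447.  -178.4   94.7] yaw 0.0247 tilt [-0.  0.] F [-0.6 -0.7 -4.7] open 0.0155
shift tool x 125.4 y 0.0 z -1.3
```

View pics/s18.png

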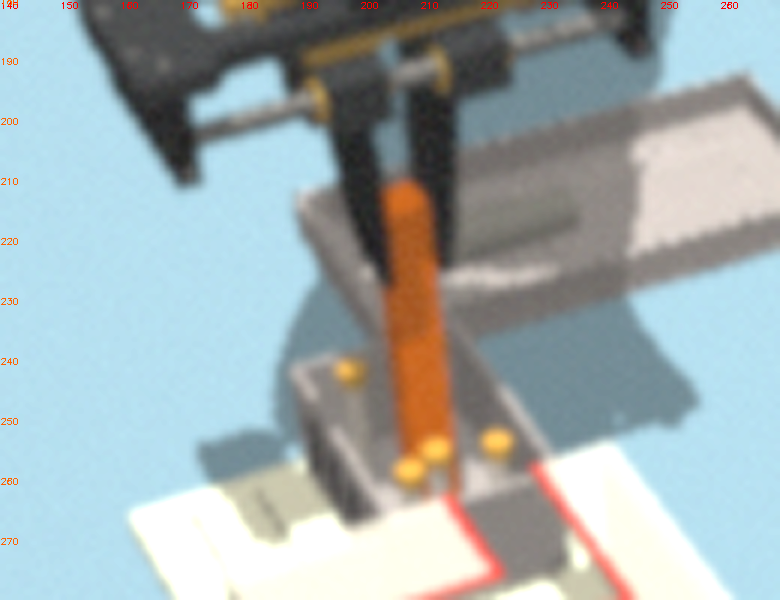

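The carrier is level, 3.4 mm above the floor, and aligned with the lane. I'll enter slowly and watch the force.

```bash
python3 -m pendant '[{"gripper":250,"x":2,"y":0,"z":-1,"turn":0},{"gripper":250,"x":5,"y":0,"z":0,"turn":0},{"gripper":250,"x":6,"y":0,"z":0,"turn":0},{"gripper":250,"x":6,"y":0,"z":0,"turn":0},{"gripper":250,"x":6,"y":0,"z":0,"turn":0}]'; python3 -m pendant '[{"gripper":250,"x":7,"y":0,"z":0,"turn":0},{"gripper":250,"x":6,"y":0,"z":0,"turn":0},{"gripper":250,"x":4,"y":0,"z":0,"turn":0},{"gripper":250,"x":2,"y":0,"z":0,"turn":0},{"gripper":250,"x":0,"y":0,"z":0,"turn":0}]'; python3 go.py 572.4 -175.3 96 0.0248; python3 look.py scene 140 200 130 100 6 s19.png
```

```text
time_s: 21.33
position: [0.4729, -0.1778, 0.096]
eef_rot: [3.141, 0.039, 0.001]
contact_force: [-0.3, -0.3, -5.0]
opening: 0.0156
time_s: 21.75
position: [0.4914, -0.1772, 0.0958]
eef_rot: [3.141, 0.039, -0.0]
contact_force: [-0.6, -0.1, -4.9]
opening: 0.0157
t 21.75 p [ 491.4 -177.2   95.8] yaw 0.0251 tilt [-0. -0.] F [-0.6 -0.1 -4.9] open 0.0157
shift tool x 81.0 y 0.1 z -0.2
```

View pics/s19.png

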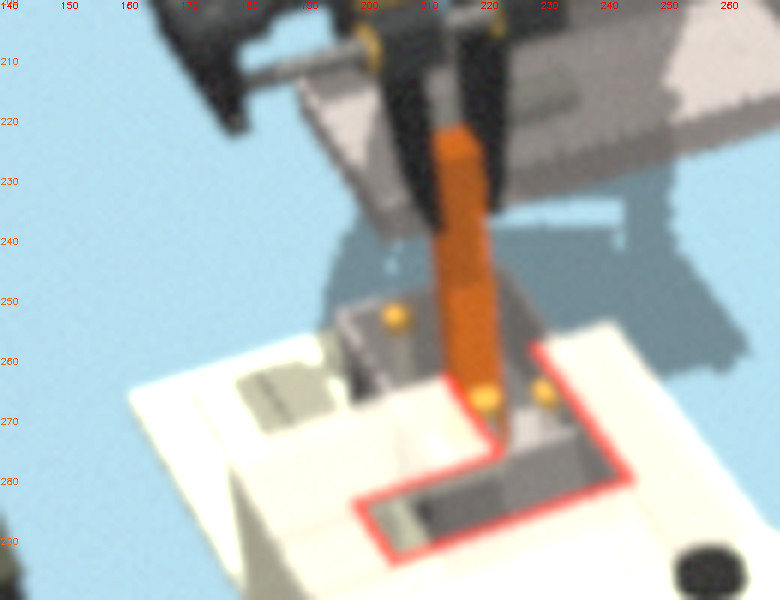

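```bash
cat > ov.py <<'E'
import cv2,sys
from h import *; from m import local,world,D
from bench import readout
# overlay slot (scene fit) and post at z=73 &152, on raw_<name>
name=sys.argv[1]; x0,y0,w,h=map(int,sys.argv[2:6]); f=6; dy=float(sys.argv[6]) if len(sys.argv)>6 else 0.0019
p=readout.sense()["position"]
a=cv2.imread("pics/raw_"+name); o=cv2.convertScaleAbs(cv2.resize(a[y0:y0+h,x0:x0+w],None,fx=f,fy=f,interpolation=cv2.INTER_CUBIC),alpha=1.4)
P=np.array([.5718,-.1979,.0246])
def poly(pts,z,col,cl=True):
    q=[((proj("scene",[*t,z])[0]-[x0,y0])*f).astype(int) for t in pts]; cv2.polylines(o,[np.array(q)],cl,col,1)
poly([world(P,l) for l in((-63,10),(-15,10),(-15,-40),(15,-40),(15,40),(-63,40))],.073,(255,0,0),False)
c=np.array([p[0]-.0006,p[1]+dy]); s=[c+[i,j] for i,j in((-.008,-.008),(.008,-.008),(.008,.008),(-.008,.008))]
poly(s,.073,(0,255,0)); poly(s,p[2]+.0567,(255,0,255)); 
for q in s: 
    A,B=[((proj("scene",[*q,z])[0]-[x0,y0])*f).astype(int) for z in(.073,p[2]+.0567)]; cv2.line(o,tuple(A),tuple(B),(0,255,255),1)
print("local",local(P,c)); cv2.imwrite("pics/ov_"+name,o)
E
python3 ov.py s19.png 140 200 130 100
```

```text
local [-80.8157  24.6272]
```

View pics/ov_s19.png

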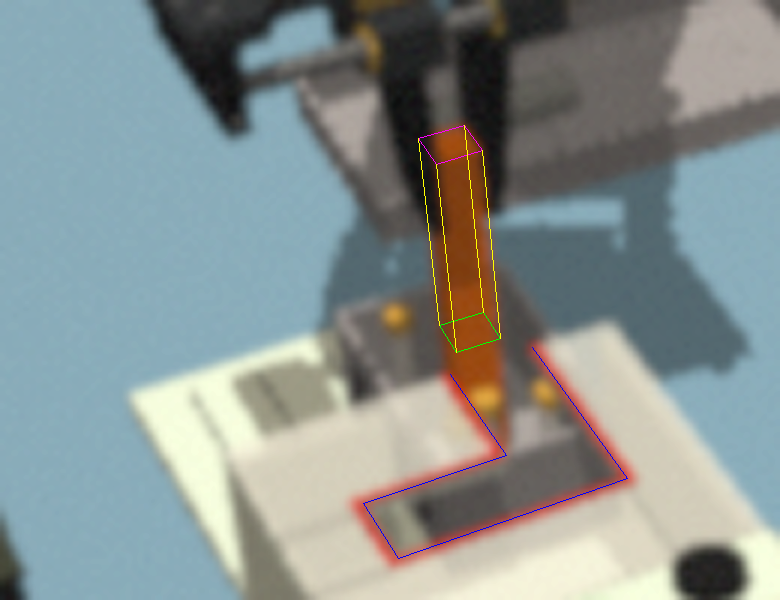

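The model post and slot overlay matches the picture, with the post centred in the lane. Continuing inward.

```bash
python3 -m pendant '[{"gripper":250,"x":4,"y":0,"z":0,"turn":0},{"gripper":250,"x":7,"y":0,"z":0,"turn":0},{"gripper":250,"x":8,"y":0,"z":0,"turn":0},{"gripper":250,"x":8,"y":0,"z":0,"turn":0},{"gripper":250,"x":8,"y":0,"z":0,"turn":0}]'; python3 -m pendant '[{"gripper":250,"x":8,"y":0,"z":0,"turn":0},{"gripper":250,"x":8,"y":0,"z":0,"turn":0},{"gripper":250,"x":8,"y":0,"z":0,"turn":0},{"gripper":250,"x":8,"y":0,"z":0,"turn":0},{"gripper":250,"x":6,"y":0,"z":0,"turn":0},{"gripper":250,"x":4,"y":0,"z":0,"turn":0},{"gripper":250,"x":2,"y":0,"z":0,"turn":0},{"gripper":250,"x":0,"y":0,"z":0,"turn":0}]'; python3 go.py 572.4 -175.3 96 0.0248; python3 look.py scene 140 200 130 100 6 s20.png; python3 ov.py s20.png 140 200 130 100
```

```text
time_s: 22.22
position: [0.5271, -0.1764, 0.0959]
eef_rot: [3.141, 0.039, 0.0]
contact_force: [-0.3, 0.5, -4.3]
opening: 0.0161
time_s: 22.88
position: [0.5702, -0.1753, 0.0958]
eef_rot: [3.141, 0.039, -0.0]
contact_force: [0.2, -0.4, -5.3]
opening: 0.0159
t 22.88 p [ 570.2 -175.3   95.8] yaw 0.0250 tilt [-0. -0.] F [ 0.2 -0.4 -5.3] open 0.0159
shift tool x 2.2 y 0.1 z -0.2
local [-1.9053 24.5695]
```

View pics/ov_s20.png

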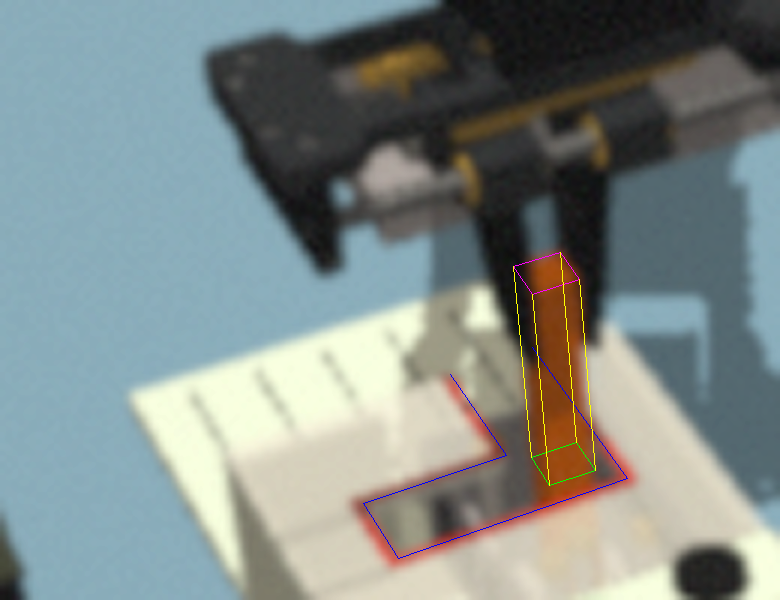

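The post is at the corner, about 2 mm short in x. I'll correct that and go along the side leg.

```bash
python3 -m pendant '[{"gripper":250,"x":1.5,"y":0,"z":0,"turn":0},{"gripper":250,"x":0,"y":3,"z":0,"turn":0},{"gripper":250,"x":0,"y":5,"z":0,"turn":0},{"gripper":250,"x":0,"y":6,"z":0,"turn":0},{"gripper":250,"x":0,"y":6,"z":0,"turn":0}]'; python3 -m pendant '[{"gripper":250,"x":0,"y":6,"z":0,"turn":0},{"gripper":250,"x":0,"y":6,"z":0,"turn":0},{"gripper":250,"x":0,"y":5,"z":0,"turn":0},{"gripper":250,"x":0,"y":4,"z":0,"turn":0},{"gripper":250,"x":0,"y":2,"z":0,"turn":0},{"gripper":250,"x":0,"y":0,"z":0,"turn":0},{"gripper":250,"x":0,"y":0,"z":0,"turn":0}]'; python3 go.py 573.2 -225.3 91.5 0.0248; python3 look.py scene 140 200 130 100 6 s21.png; python3 ov.py s21.png 140 200 130 100
```

```text
time_s: 23.35
position: [0.572, -0.1961, 0.096]
eef_rot: [3.141, 0.039, 0.0]
contact_force: [0.0, 0.5, -4.5]
opening: 0.0154
time_s: 23.93
position: [0.5725, -0.2182, 0.0959]
eef_rot: [-3.141, -0.039, 0.0]
contact_force: [-0.5, -0.5, -4.6]
opening: 0.0156
t 23.93 p [ 572.5 -218.2   95.9] yaw 0.0247 tilt [-0.  0.] F [-0.5 -0.5 -4.6] open 0.0156
shift tool x 0.5 y 7.1 z 4.4
local [ -0.3218 -18.2966]
```

View pics/ov_s21.png

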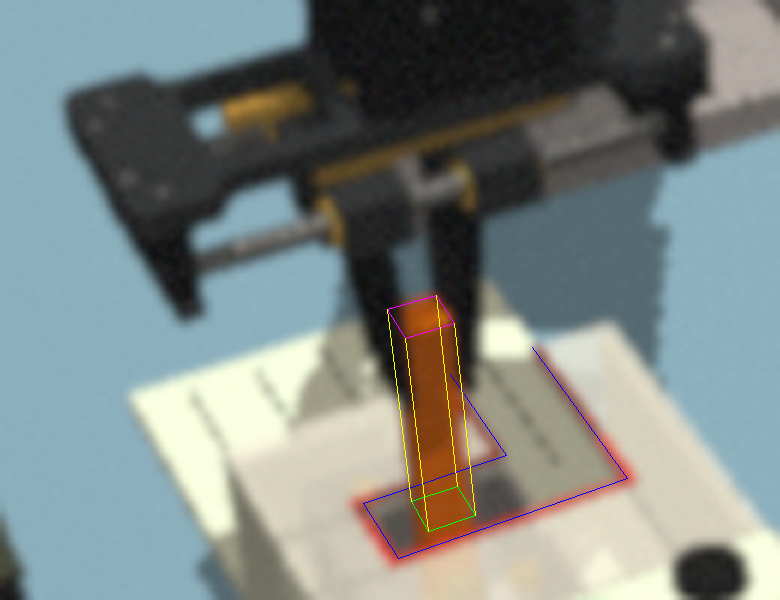

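```bash
python3 -m pendant '[{"gripper":250,"x":0.2,"y":3,"z":0,"turn":0},{"gripper":250,"x":0,"y":3,"z":0,"turn":0},{"gripper":250,"x":0,"y":1,"z":0,"turn":0},{"gripper":250,"x":0,"y":0,"z":0,"turn":0},{"gripper":250,"x":0,"y":0,"z":0,"turn":0}]'; python3 go.py 573.2 -225.3 91.5 0.0248; python3 look.py scene 140 200 130 100 6 s22.png; python3 ov.py s22.png 140 200 130 100
```

```text
time_s: 24.4
position: [0.5729, -0.2254, 0.0959]
eef_rot: [3.141, 0.039, -0.0]
contact_force: [0.2, -0.2, -4.4]
opening: 0.0159
t 24.40 p [ 572.9 -225.4   95.9] yaw 0.0246 tilt [-0. -0.] F [ 0.2 -0.2 -4.4] open 0.0159
shift tool x 0.3 y -0.0 z 4.4
local [ -0.1202 -25.443 ]
```

View pics/ov_s22.png

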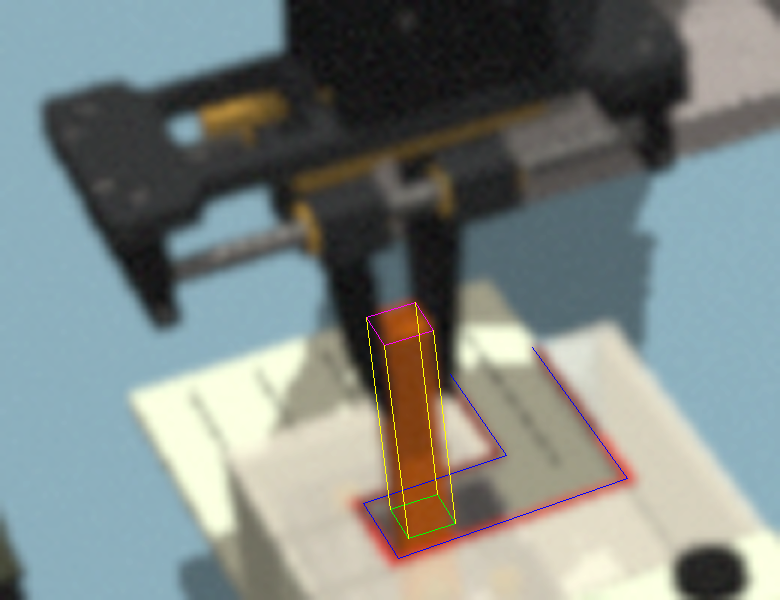

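The post is at the end of the leg, with local fit (-0.1, -25.4). Lowering to the floor.

```bash
python3 -m pendant '[{"gripper":250,"x":0,"y":0,"z":2,"turn":0},{"gripper":250,"x":0,"y":0,"z":1.6,"turn":0},{"gripper":250,"x":0,"y":0,"z":0,"turn":0},{"gripper":250,"x":0,"y":0,"z":0,"turn":0}]'; python3 -m pendant '[{"gripper":250,"x":0,"y":0,"z":0.6,"turn":0},{"gripper":250,"x":0,"y":0,"z":0.3,"turn":0},{"gripper":250,"x":0,"y":0,"z":0,"turn":0}]'; python3 go.py
```

```text
time_s: 24.78
position: [0.5729, -0.2252, 0.0921]
eef_rot: [-3.141, -0.039, 0.0]
contact_force: [0.3, -1.2, -4.7]
opening: 0.0158
time_s: 25.03
position: [0.5729, -0.2252, 0.0914]
eef_rot: [3.141, 0.039, -0.0]
contact_force: [-0.0, -0.3, -4.9]
opening: 0.0157
t 25.03 p [ 572.9 -225.2   91.4] yaw 0.0249 tilt [-0. -0.] F [-0.  -0.3 -4.9] open 0.0157
```

```bash
python3 -m pendant '[{"gripper":250,"x":0,"y":0,"z":0.5,"turn":0},{"gripper":250,"x":0,"y":0,"z":0,"turn":0}]'; python3 -m pendant '[{"gripper":250,"x":0,"y":0,"z":0.4,"turn":0},{"gripper":250,"x":0,"y":0,"z":0,"turn":0}]'; python3 go.py
```

```text
time_s: 25.2
position: [0.573, -0.2253, 0.0914]
eef_rot: [3.141, 0.039, 0.0]
contact_force: [-1.3, -0.3, 1.3]
opening: 0.0157
time_s: 25.37
position: [0.573, -0.2253, 0.0914]
eef_rot: [3.141, 0.039, 0.001]
contact_force: [-4.3, 1.1, 5.7]
opening: 0.0161
t 25.37 p [ 573.  -225.3   91.4] yaw 0.0248 tilt [ 0.001 -0.   ] F [-4.3  1.1  5.7] open 0.0161
```

It is seated on the floor. I'll relax the press slightly, open, and rise.

```bash
python3 -m pendant '[{"gripper":250,"x":0,"y":0,"z":-0.4,"turn":0},{"gripper":250,"x":0,"y":0,"z":0,"turn":0},{"gripper":190,"x":0,"y":0,"z":0,"turn":0},{"gripper":150,"x":0,"y":0,"z":0,"turn":0},{"gripper":120,"x":0,"y":0,"z":0,"turn":0},{"gripper":90,"x":0,"y":0,"z":0,"turn":0},{"gripper":60,"x":0,"y":0,"z":0,"turn":0},{"gripper":30,"x":0,"y":0,"z":0,"turn":0}]'; python3 go.py; python3 -m pendant '[{"gripper":30,"x":0,"y":0,"z":0,"turn":0},{"gripper":30,"x":0,"y":0,"z":-8,"turn":0},{"gripper":30,"x":0,"y":0,"z":-20,"turn":0},{"gripper":30,"x":0,"y":0,"z":-25,"turn":0},{"gripper":30,"x":0,"y":0,"z":-25,"turn":0},{"gripper":30,"x":0,"y":0,"z":-20,"turn":0},{"gripper":30,"x":0,"y":0,"z":-10,"turn":0},{"gripper":30,"x":0,"y":0,"z":-5,"turn":0}]'; python3 go.py; python3 look.py scene 140 180 130 120 5 s23.png
```

```text
time_s: 26.03
position: [0.573, -0.2253, 0.0909]
eef_rot: [3.141, 0.039, 0.0]
contact_force: [-0.6, -0.1, 0.3]
opening: 0.0503
t 26.03 p [ 573.  -225.3   90.9] yaw 0.0248 tilt [ 0. -0.] F [-0.6 -0.1  0.3] open 0.0503
time_s: 26.7
position: [0.5733, -0.2255, 0.2058]
eef_rot: [3.14, 0.039, 0.004]
contact_force: [0.2, -0.3, 0.2]
opening: 0.0838
t 26.70 p [ 573.3 -225.5  205.8] yaw 0.0248 tilt [ 0.002 -0.001] F [ 0.2 -0.3  0.2] open 0.0838
```

View pics/s23.png

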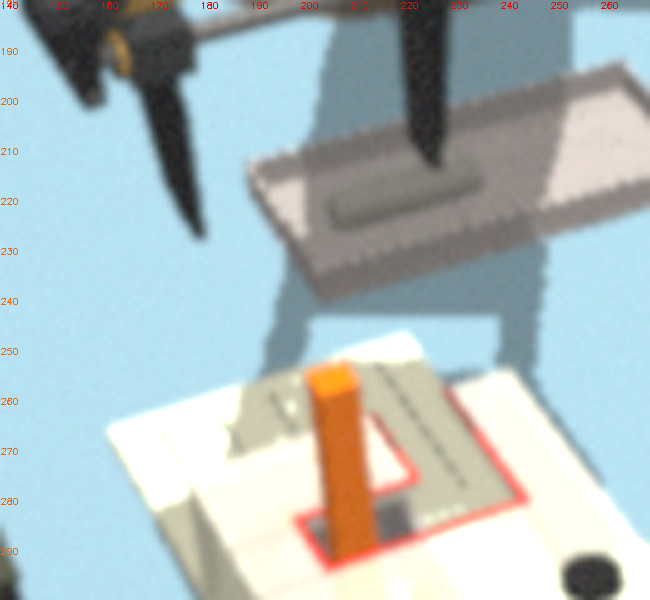

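The carrier stands upright at the end of the leg (post top 204,256, at the cover 208,290). I'll move the arm aside to verify from the top view.

```bash
python3 -m pendant '[{"gripper":0,"x":0,"y":0,"z":-15,"turn":0},{"gripper":0,"x":-10,"y":15,"z":-15,"turn":0},{"gripper":0,"x":-15,"y":25,"z":0,"turn":0},{"gripper":0,"x":-15,"y":25,"z":0,"turn":0},{"gripper":0,"x":-15,"y":25,"z":0,"turn":0},{"gripper":0,"x":-15,"y":25,"z":0,"turn":0},{"gripper":0,"x":-15,"y":25,"z":0,"turn":0},{"gripper":0,"x":-15,"y":25,"z":0,"turn":0}]'; python3 -m pendant '[{"gripper":0,"x":-15,"y":25,"z":0,"turn":0},{"gripper":0,"x":-15,"y":25,"z":0,"turn":0},{"gripper":0,"x":-15,"y":25,"z":0,"turn":0},{"gripper":0,"x":-15,"y":25,"z":0,"turn":0},{"gripper":0,"x":-10,"y":15,"z":0,"turn":0},{"gripper":0,"x":0,"y":0,"z":0,"turn":0},{"gripper":0,"x":0,"y":0,"z":0,"turn":0}]'; python3 go.py; python3 look.py top 90 160 400 190 2 t24.png; python3 look.py scene 140 100 400 240 2 s24.png
python3 - <<'E'
import cv2
a=cv2.imread("pics/raw_t24.png"); o=cv2.resize(a[200:285,380:465],None,fx=7,fy=7,interpolation=cv2.INTER_CUBIC); cv2.imwrite("pics/t24z.png",o)
E
```

```text
time_s: 27.42
position: [0.4759, -0.3935, 0.2325]
eef_rot: [-3.14, -0.039, 0.002]
contact_force: [0.5, -0.3, -0.2]
opening: 0.0954
time_s: 28.0
position: [0.4092, -0.5095, 0.2324]
eef_rot: [-3.139, -0.036, 0.002]
contact_force: [0.0, 0.6, 0.1]
opening: 0.0949
t 28.00 p [ 409.2 -509.5  232.4] yaw 0.0232 tilt [-0.001  0.002] F [0.  0.6 0.1] open 0.0949
```

View pics/t24.png

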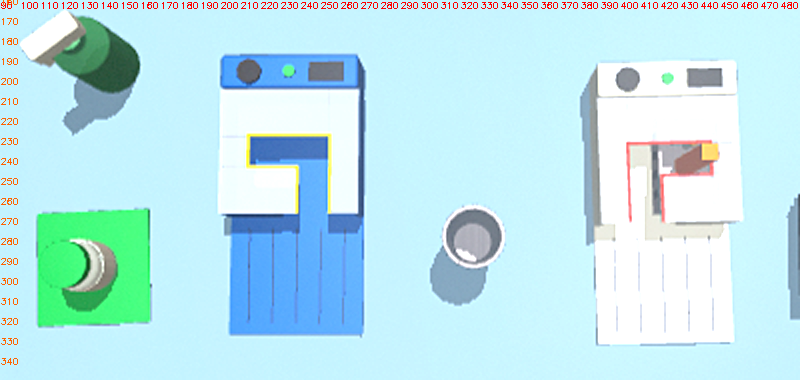

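View pics/s24.png

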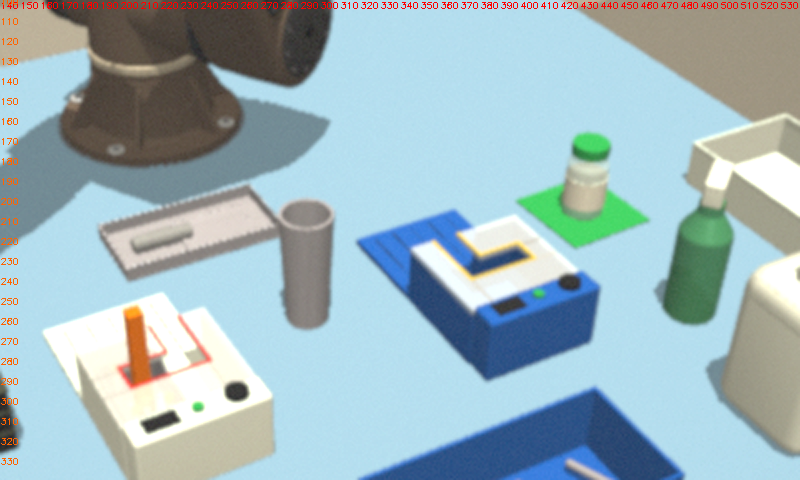

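View pics/t24z.png

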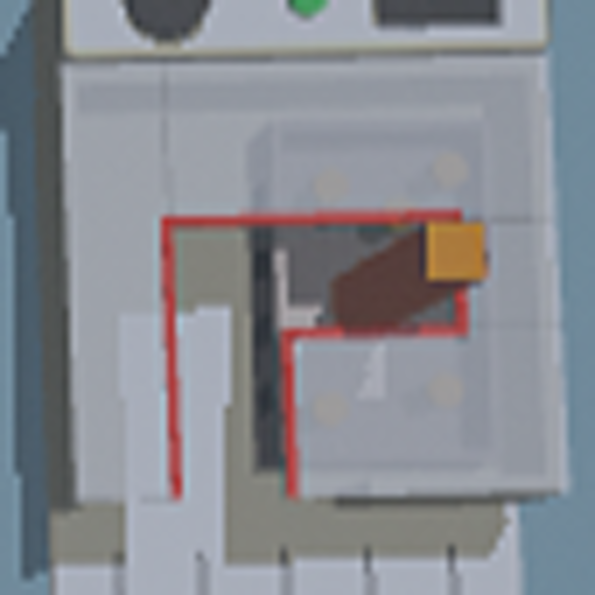

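```bash
python3 - <<'E'
from h import *; from m import local
a=ray("top",(380+456/7,200+252/7),.148); print(a,local(np.array([.5737,-.2014,.0248]),a))
b=ray("scene",(140+335/5-3+.5,180+379/5),.148); print(b,local(np.array([.5718,-.1979,.0246]),b))
print("jar cap",ray("top",(90+66/2,160+265/2),.103))
import cv2
A=cv2.imread("pics/top0.png").astype(int);B=cv2.imread("pics/raw_t24.png").astype(int)
for n,(x0,y0,x1,y1) in {"beaker":(305,258,348,298),"spray":(95,160,162,212)}.items(): print(n,abs(A-B)[y0:y1,x0:x1].mean(), np.percentile(abs(A-B)[y0:y1,x0:x1],99))
E
```

```text
[ 0.5717 -0.226   0.148 ] [ -2.6318 -24.5237]
[ 0.5699 -0.2271  0.148 ] [ -2.5696 -29.1505]
jar cap [0.4638 0.3916 0.103 ]
beaker 3.9631782945736433 6.0
spray 3.717948717948718 6.0
```

```bash
python3 go.py; python3 -c "
from bench import sign_off
print(sign_off())"
```

```text
t 28.10 p [ 410.3 -508.5  233.2] yaw 0.0252 tilt [-0.001  0.001] F [0.1 0.7 0.3] open 0.0951
the job is handed in; nothing more can be done
None
```

I moved the jar onto the green mat first. Then I drew the carrier out of the blue bay along its slot and carried it over the beaker. It went into the white bay round the corner to the end of the side leg, where I set it on the floor and released it. I handed in at 28.1 s, with the gripper open and clear of everything.

**Final checks:**
- **Jar:** it stands upright on the mat, with its cap within about 5 mm of the centre.
- **Carrier:** it stands upright on the floor, which I felt as contact at the height where I first gripped it. The top camera puts the post at bay (-2.6, -24.5) mm, against a target of (0, -25). I left the 2.6 mm in x uncorrected, because the slot leaves 7 mm each side.
- **Beaker and spray bottle:** the top-camera picture of both shows no change from the start.
- **Forces:** the wrist force was about 5 N, essentially the carrier's weight, at every reading along the way. It reached about 7 N as the carrier was seated.

**Disagreements:**
- The two cameras differed by 2–3.5 mm in y, so I averaged them and corrected with the grasp positions.
- My rough reading from the scene camera put the final post at y = -29 mm, about 4 mm past the target. The arm's own pose gave about -25.
- The drawn fingertips looked about 20–30 mm shorter than specified. I chose grasp heights that worked either way.

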